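Turn the board over in the rework frame and set the loupe on its pad

ROBOT

A 7-joint arm with a two-finger parallel gripper is mounted at the origin on the work surface; the furniture and walls round the work are solid. World frame = base frame: x ahead of the robot, y to its left, z up, the work surface at z = 0. Lengths are in m, angles in rad, forces in N, time in s.
With the tool pointing down it reaches from about 0.4 to 0.85 m from the base axis. Payload 4.5 kg.
Tool frame: the origin (TCP) lies at the very end of the fingers, on their centre line; the grasp point (between the pads) lies 19 mm behind it; y points along the fingers, x is the direction in which the jaws open and shut, and the axes are right-handed (so a half turn about y gives the same grasp; the last joint's range is limited). The gripper opens to 88 mm and grips with 3 to 60 N. Pads are 18 mm wide; open, the fingers measure 123 mm over their backs; the gripper's body (75 mm by 187 mm) begins 45 mm behind the grasp point.
Start: joints at [-1.155, 0.689, -0.195, 1.565, 0.157, 0.902, -0.215], TCP at [0.233, 0.58, 0.215] pointing down, gripper open.
Joint ranges: [-3.01, 3.01], [-0.46, 2.08], [-1.47, 1.51], [0.13, 2.56], [-1, 4.14], [0.04, 2.09], [-2.66, 2.66]. Speed limits (rad/s): [2.57, 2.57, 3.14, 3.14, 3.14, 3.14, 3.14].

INTERFACE

Orientations are given as a unit quaternion [x, y, z, w].
In Python, from plant import r gives the robot as it stands.
- The arm moves only by the shell command python3 -m inch 'ROWS' [OPENING] [FORCE]. ROWS is JSON, a list of rows, each a list of 6 numbers: the shift along the tool's x, y, z in mm, then the turn, a rotation vector about the tool's x, y, z in rad. In form: [[x, y, z, ax, ay, az], ...]. A call has 1 to 12 rows; each row shifts and turns the commanded pose from where the row before left it, along the tool's axes as they then stand; what a row does not reach is not made up. A row lasts 1/12 s, in which the tool goes at most 41.7 mm and 7.16 degrees, less where a joint would pass 70% of its speed; a pose out of reach is approached as far as the arm can. A call is refused whole if a number of a shift passes 41.7 or a number of a turn 0.125, either way. A call with a gripper value outside its range is refused whole. OPENING is the finger opening in mm, from 0 to 88.1, set as the call begins (- or left out, the last holds). The fingers move at their own pace and stop on an object; FORCE is the grip in N (left out, the last holds). Time passes only in rows, so rows that do not move let the fingers close. It gives the time, the measured TCP pose, the force and the opening at its end, in the units of the state.
- r.get_state(): the state, without advancing time (a new reading comes with each control period).
- r.snapshot(name): name is "scene" or "top" or "wrist"; returns a dict with "img" (420x560x3 uint8, red, green, blue), "range_z" (420x560 float32, m along the optical axis (not along the pixel's ray), 0 where there is no reading), "mtx" (3x3 intrinsics, pixels), "k1" (the pictures are not rectified: a ray, as slopes to the right and down, at radius r is drawn at 1 + k1 r^2 times it, then the intrinsics apply), "camera_from_world" (4x4, takes a point from world to camera coordinates); the wrist camera has in their place "tool_from_camera" (4x4, takes a point from camera to tool coordinates, whose origin is the TCP and whose axes are the tool frame's). Camera axes: x right, y down, z forward; pixel columns grow to the right and rows downward; lengths in m; the calibration is good to about 2 mm. A picture is of the moment at which its call begins: read the wrist's pose just before it.
- r.finish_job(): hands the job in, once; it reports no verdict.
The state is a dict: "clock": time; "q": joint angles; "qd": joint speeds; "joint_torque": joint torques, N m; "tool_pos": TCP position; "eef_rot": TCP orientation; "contact_force": force on the tool from outside, world axes, zero at the start; "moment": the same for the moment, N m; "opening": opening from 0.0 (shut) to 1.0 (fully open).
Only numpy, scipy, OpenCV 4.12 (cv2) and the standard library are available. Lean on these libraries where they do the work, as an engineer would, in place of code of your own. Each camera call takes 0.05 s, during which the arm holds its last target.

TASK

Turn the circuit board in the rework frame over for inspection: loosen the frame's red wing knob, swing the board by its orange bar half a turn about its long axis until it lies level with the round gold pad facing up, and tighten the knob fully again. Then stand the loupe upright on the gold pad, wholly within the pad's edge and let go of it; leave everything else where it is.

Things in the scene. Friction and masses are not known exactly. Their poses are not given: they have to be found in the camera images.
- frame: rework frame, fixed to the desk: grey base plate 104 x 176 mm, 14 mm high; aluminium uprights (34 x 14 mm, 104 mm high) 77 mm from its middle at both y ends. Origin: centre of the underside, on the desk; z up. The board's turning axis runs along the frame's y axis, 80 mm above the desk. The +y upright carries the locking knob on a cap whose top is 118 mm above the desk.
- axis_mid (a point): middle of the board's turning axis, 80 mm above the frame's origin; y runs along the axis. A glass dish with a resin disc, a white packet, an orange punch and jars also stand on the desk, fixed in place
- board (a joint): board's turn (rad). 0: level, gold pad down, orange bar on frame's -x side; grows as the bar goes up and over; pi: level, gold pad up, bar at +x. Stops only at -0.2 and 3.34. Starts about 0 or 0.26. Loose knob: stays where left (friction 0.08 N m). Tight: held in the nearest notch (every 15 deg, one at level). Green, 60 x 100 x 3 mm, centred on the axis, in black end clamps 9 mm thick
- bar_mid (a point): middle of the orange round grip bar, diameter 10 mm, 74 mm long, parallel to the turning axis and 68 mm from it, on two 7 mm rods 32 mm either side of the middle. 29 mm free between the bar and the board's side rail: fingers can straddle the bar from above. The bar may turn between the fingers; no need to tilt them with the board.
- gold_pad (a point): centre of the flat round gold pad, diameter 54 mm, on the board's face, 14.5 mm from the board's middle toward the end away from the knob. Faces down at the start; when the board is level with it up it is 82 mm above the desk. Other parts on this face stand 2 mm proud, the black rails along the long sides 2 mm (29 mm from the axis), the end clamps 3 mm.
- lock_knob (a joint): angle of the red wing knob about its upright axis (rad), 60 mm from the frame's middle toward +y. 0: fully tight, wing along the frame's x axis; grows counter-clockwise seen from above; 1.4: stop, fully loose. It drives a pin into the board's index wheel; the pin is clear of the notches from 0.5 up. Starts at 0 to 0.05. Stays where left; turning takes 0.12 to 0.3 N m.
- knob_grip (a point): grip point of the red wing, 150 mm above the desk, on the knob's axis; x runs along the wing. The wing is 38 mm long, 12 mm thick, and reaches from 131 to 161 mm above the desk; grasp it across its 12 mm thickness from above.
- loupe: black stand loupe, round, 36 mm high, 40 mm across above 17 mm height and 36 mm across below, light lens recessed in its top, about 45 g, loose, standing on the desk. Origin: centre of its underside; z up.
- objective_case: bystander: plain black round screw case, 43 mm across, 54 mm high (taller than the loupe and closed on top). The loupe and this case may change places.
- clamp_ring: bystander: black ring, 48 mm across, 12 mm high
- tweezers: bystander: steel tweezers lying, 120 mm long
Mind the look-alikes: they are no part of the job. Leave any purple look-alike of the loupe alone.

How it is judged:
On the way, in this order (a step that is already met when the one before it is completed fails the run):
1. the wing knob is loosened, the board not yet turned (value of joint lock_knob above 0.6 rad and value of joint board below 0.6 rad), for 0.1 s.
2. the board is turned over and lies level, gold pad up, still unlocked (value of joint board between 3.02 and 3.262 rad and value of joint lock_knob above 0.4 rad), for 0.2 s.
3. the wing knob is tightened with the board level (value of joint lock_knob below 0.2 rad and value of joint board between 3.02 and 3.262 rad), for 0.2 s.
4. the loupe stands on the gold pad (horizontal distance between loupe and gold_pad below 0.009 m and distance between loupe and gold_pad below 0.012 m and angle between loupe's own z axis and vertical below 0.2 rad and contact force between loupe and the fingers below 0.1 N), for 0.2 s.
At the end, for the whole second after the job is handed in: the board lies level within 7 degrees (0.12 rad) with the gold pad up, the wing knob is tight (below 0.2 rad), and the loupe stands upright (within 0.2 rad) and still on the board with its centre within 9 mm of the gold pad's centre (all of step 3 and horizontal distance between loupe and gold_pad below 0.009 m and distance between loupe and gold_pad below 0.012 m and angle between loupe's own z axis and vertical below 0.2 rad and linear speed of loupe below 0.02 m/s and contact force between loupe and frame above 0.1 N); the robot touches nothing.
It fails at once if another thing is pushed more than 30 mm from its place (distance of any of objective_case, clamp_ring, tweezers from where it was at the start of the episode above 0.03 m).
It fails at once if the loupe is tipped over (angle between loupe's own z axis and vertical above 1 rad).
It also fails if it takes over 67 s, if anything falls off the work surface, if the arm or the gripper's body presses on something with over 40 N, if the wrist force passes 120 N, or if a joint passes its speed limit or range.

## Working session

There is one attempt and no reset: what is moved stays moved. The work goes in short steps, Python scripts to look and compute and a shell command to move; the robot and the scene stay as the last step left them, time stands still between calls to the robot, and variables do not carry over. Pictures are saved under pics/ and viewed, and the job is handed in when it is done.

```bash
ls; mkdir -p pics; cat > h.py <<'E'
import numpy as np, cv2
from scipy.spatial.transform import Rotation as R
from plant import r
def snap(n,name):
    st=r.get_state(); s=r.snapshot(n); cv2.imwrite(f'pics/{name}.png',s['img'][:,:,::-1]); 
    if n=='wrist':
        T=np.eye(4);T[:3,:3]=R.from_quat(st['eef_rot']).as_matrix();T[:3,3]=st['tool_pos']
        s['wfc']=T@s['tool_from_camera']
    else: s['wfc']=np.linalg.inv(s['camera_from_world'])
    np.savez(f'{name}.npz',**s); return s
def ray(s,u,v):
    K=s['mtx'];x=(u-K[0,2])/K[0,0];y=(v-K[1,2])/K[1,1];k=float(s['k1'])
    rd=np.hypot(x,y);rr=rd
    for _ in range(30): rr=rd/(1+k*rr*rr)
    f=rr/rd if rd>0 else 1
    d=np.array([x*f,y*f,1.]);W=s['wfc'];return W[:3,3],W[:3,:3]@d
def onz(s,u,v,z):
    o,d=ray(s,u,v);return o+d*(z-o[2])/d[2]
def pt(s,u,v):
    o,d=ray(s,u,v);return o+d*float(s['range_z'][int(round(v)),int(round(u))])
def st():
    s=r.get_state();print(round(s['clock'],2),'pos',np.round(s['tool_pos'],4),'F',np.round(s['contact_force'],1),'op',round(s['opening']*88.1,1));print(np.round(R.from_quat(s['eef_rot']).as_matrix(),3)); print('q',np.round(s['q'],3))
    return s
E
python3 - <<'E'
from h import *
st()
for n in('scene','top','wrist'):
    s=snap(n,n+'0');print(n,s['mtx'],s['k1'],s['wfc'])
E
```

```text
pics
0.0 pos [0.2327 0.5794 0.2146] F [-0.1  0.  -0. ] op 88.0
[[ 0.372 -0.001 -0.928]
 [ 0.928 -0.002  0.372]
 [-0.002 -1.    -0.   ]]
q [-1.155  0.69  -0.195  1.566  0.157  0.902 -0.215]
scene [[474.98840871   0.         277.56684526]
 [  0.         474.98840871 198.60845435]
 [  0.           0.           1.        ]] 0.03979035398983899 [[-0.79325908 -0.31792736  0.51929012 -0.04168101]
 [-0.60859702  0.38780949 -0.69225246  0.97238031]
 [ 0.01870036 -0.86517397 -0.50112304  0.52827209]
 [ 0.          0.          0.          1.        ]]
top [[466.41810552   0.         279.19990393]
 [  0.         466.41810552 219.06001203]
 [  0.           0.           1.        ]] -0.1445341036688523 [[ 0.0252846  -0.99184286  0.12493373  0.25817089]
 [-0.99914118 -0.02917663 -0.02942157  0.3824808 ]
 [ 0.03282672 -0.12408252 -0.99172876  1.04568185]
 [ 0.          0.          0.          1.        ]]
wrist [[319.09577999   0.         274.45805337]
 [  0.         319.09577999 205.3178149 ]
 [  0.           0.           1.        ]] -0.034564736619375896 [[ 0.37284496  0.89158057  0.25704227  0.16663498]
 [ 0.92789055 -0.35753564 -0.10577048  0.60635144]
 [-0.00240113  0.27794309 -0.96059454  0.38303529]
 [ 0.          0.          0.          1.        ]]
```

View pics/scene0.png

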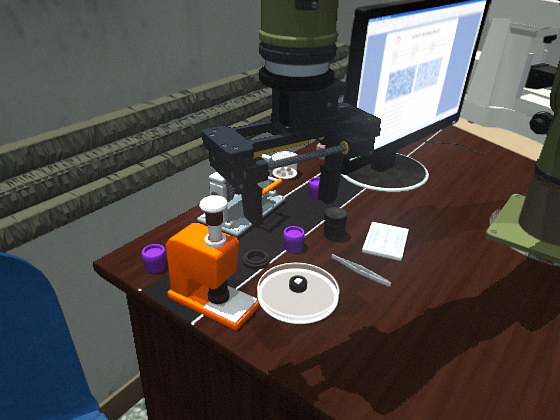

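View pics/top0.png

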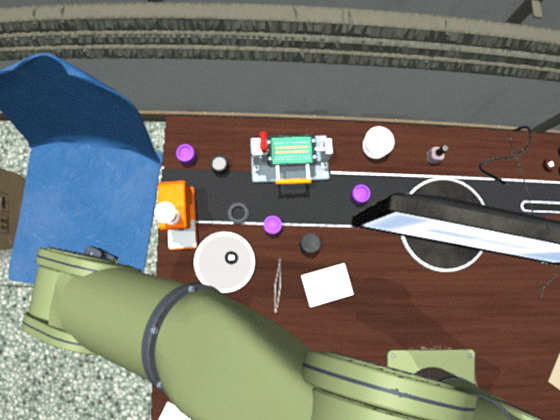

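View pics/wrist0.png

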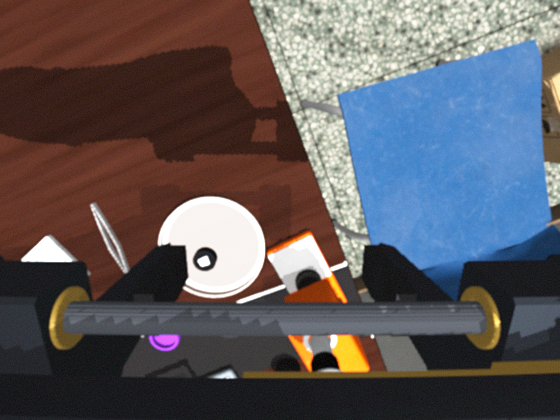

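```bash
python3 - <<'E'
from h import *
im=cv2.imread('pics/top0.png')
a=cv2.resize(im[115:320,155:400],None,fx=3.2,fy=2.9,interpolation=cv2.INTER_CUBIC)[:600,:800]
cv2.imwrite('pics/top0z.png',a)
s=np.load('top0.npz')
for n,u,v in[('blackA',310,240),('blackB',220,163),('purp',272,224),('dish',225,262),('knob',263,141),('bar',292,182),('board',292,150),('clampring',238,212),('plateTL',254,180)]:
    print(n,np.round(pt(s,u,v),3))
im=cv2.imread('pics/scene0.png')
cv2.imwrite('pics/scene0z.png',cv2.resize(im[130:340,130:400],None,fx=2.9,fy=2.8,interpolation=cv2.INTER_CUBIC))
E
```

```text
blackA [0.34  0.286 0.053]
blackB [0.508 0.488 0.03 ]
purp [0.374 0.368 0.034]
dish [0.29  0.47  0.002]
knob [0.523 0.392 0.159]
bar [0.459 0.329 0.082]
board [0.529 0.33  0.08 ]
clampring [ 0.403  0.445 -0.001]
plateTL [0.475 0.411 0.014]
```

View pics/top0z.png

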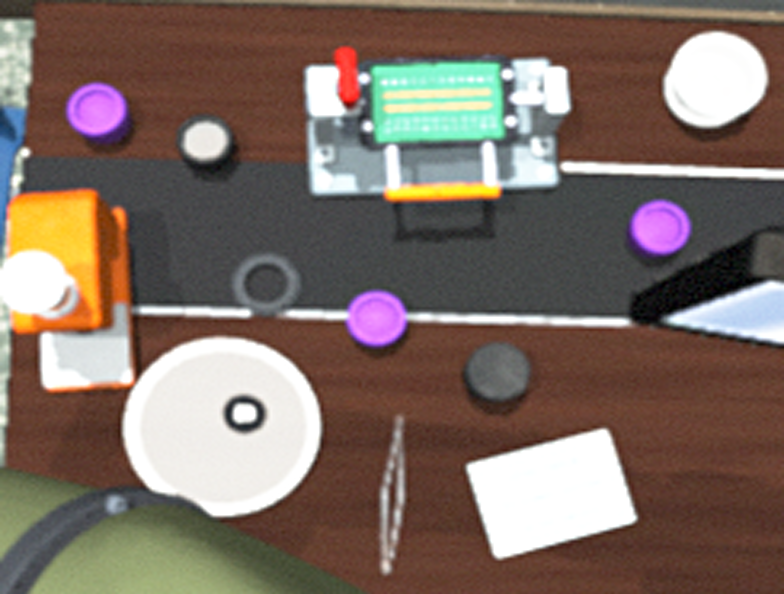

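View pics/scene0z.png

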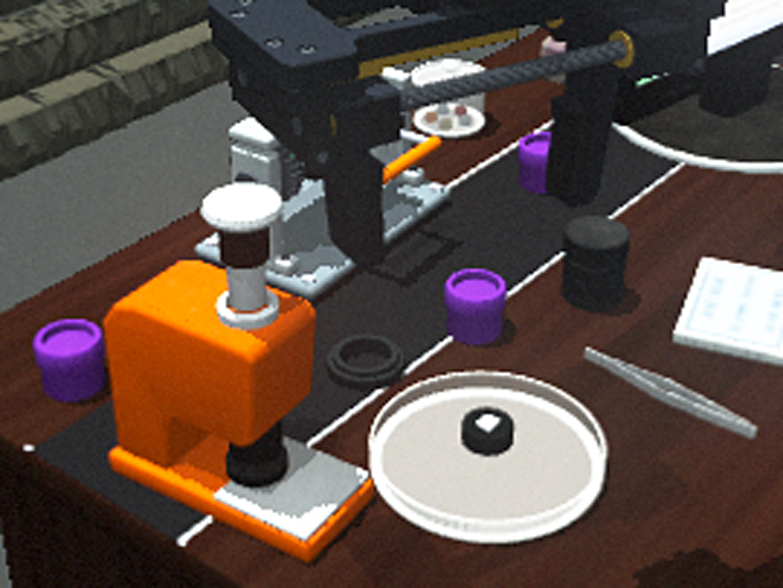

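```bash
python3 - <<'E'
from h import *
s=dict(np.load('top0.npz'));im=s['img'];hsv=cv2.cvtColor(im,cv2.COLOR_RGB2HSV)
Z=s['range_z']
def mask(lo,hi,box):
    m=cv2.inRange(hsv,lo,hi);b=np.zeros_like(m);b[box[1]:box[3],box[0]:box[2]]=255;return m&b
def info(n,m,z):
    v,u=np.nonzero(m);print(n,len(u),u.min(),u.max(),v.min(),v.max())
    P=np.array([onz(s,a,b,z) for a,b in zip(u,v)]);c=P.mean(0);D=np.array([pt(s,a,b) for a,b in zip(u,v) if Z[b,a]>0])
    w,V=np.linalg.eigh(np.cov((P-c)[:,:2].T));print('  cen',c.round(4),'ext',(np.sqrt(12*w)).round(4),'dir',V[:,1].round(3),'depth med',np.median(D,0).round(4), np.percentile(D[:,2],[10,90]).round(3))
info('red',mask((0,120,80),(8,255,255),(250,120,280,165)),0.161)
info('bar',mask((9,150,120),(22,255,255),(265,170,320,195)),0.084)
info('green',mask((60,80,60),(90,255,255),(260,130,325,170)),0.082)
# loupe lens
for n,c in(('lens',(220,163)),):
    g=im[145:185,200:240].astype(int); print(g[18,:,0]); print(g[:,20,0])
# wall profile along column 290 and 220
for u in (200,290,350):
    print([ (v,*pt(s,u,v).round(3)[[0,2]]) for v in range(20,135,8)])
for (u,v) in [(175,195),(172,215),(190,190),(165,190),(180,240),(188,205)]: print('punch',pt(s,u,v).round(3))
E
```

```text
red 360 250 279 120 151
  cen [0.5435 0.3906 0.161 ] ext [0.0482 0.0578] dir [-0.922  0.388] depth med [5.983e-01 3.915e-01 1.000e-04] [-0.003  0.16 ]
bar 64 275 311 179 184
  cen [0.4578 0.3278 0.084 ] ext [0.0081 0.0781] dir [-0.054  0.999] depth med [0.4581 0.3268 0.0823] [0.014 0.085]
green 809 270 312 136 163
  cen [0.5296 0.3318 0.082 ] ext [0.0668 0.0924] dir [-0.056  0.998] depth med [0.5301 0.3308 0.0807] [0.078 0.083]
[ 97 104 103 100 101 103 104 107 104  99  75  80 153 231 236 234 237 236
 235 236 238 236 237 239 238 201 114  56  63  87  93  92  98 103 108 108
 104 108 113 111]
[102 100 108 103 103  99  99 108 101  84  76 111 184 233 234 235 236 236
 238 239 236 236 241 234 173  98  41  21  22  31  45  48  54  78  71  70
  67  69  66  76]
[(20, np.float64(0.775), np.float64(0.172)), (28, np.float64(0.767), np.float64(0.154)), (36, np.float64(0.774), np.float64(0.108)), (44, np.float64(0.773), np.float64(0.073)), (52, np.float64(0.774), np.float64(0.033)), (60, np.float64(0.88), np.float64(-0.226)), (68, np.float64(0.879), np.float64(-0.28)), (76, np.float64(0.882), np.floa
[... 1113 characters left out ...]
0.14)), (44, np.float64(0.771), np.float64(0.103)), (52, np.float64(0.781), np.float64(0.046)), (60, np.float64(0.769), np.float64(0.031)), (68, np.float64(0.877), np.float64(-0.237)), (76, np.float64(0.878), np.float64(-0.294)), (84, np.float64(0.879), np.float64(-0.356)), (92, np.float64(0.884), np.float64(-0.434)), (100, np.float64(0.881), np.float64(-0.498)), (108, np.float64(0.879), np.float64(-0.57)), (116, np.float64(0.88), np.float64(-0.656)), (124, np.float64(0.621), np.float64(-0.002)), (132, np.float64(0.601), np.float64(0.0))]
punch [0.417 0.566 0.122]
punch [0.368 0.556 0.191]
punch [0.444 0.55  0.037]
punch [0.426 0.586 0.124]
punch [0.335 0.57  0.018]
punch [0.405 0.547 0.072]
```

```bash
cat >> h.py <<'E'
def plan(p,yaw=None):
    s=r.get_state();M=R.from_quat(s['eef_rot']).as_matrix();cur=np.arctan2(M[1,0],M[0,0])
    if yaw is None: yaw=cur
    d=yaw-cur
    Mt=np.array([[np.cos(yaw),0,-np.sin(yaw)],[np.sin(yaw),0,np.cos(yaw)],[0,-1,0]]) 
    Mt=np.array([[np.cos(yaw),0,-np.sin(yaw)],[np.sin(yaw),0,np.cos(yaw)],[0,-1,0]])
    rv=R.from_matrix(M.T@Mt).as_rotvec()
    dp=np.array(p)-s['tool_pos']
    print('turn tool rotvec',rv.round(3),'shift in cur axes mm',(1000*M.T@dp).round(1),' in target axes mm',(1000*Mt.T@dp).round(1))
E
python3 - <<'E'
from h import *
plan((.5,.37,.28),1.6259)
E
```

```text
turn tool rotvec [-0.    -0.437 -0.001] shift in cur axes mm [ -94.9  -65.  -326.1]  in target axes mm [-223.9  -65.2 -255.3]
```

```bash
python3 -m inch '[[0,-16,0,0,-0.109,0],[0,-16,0,0,-0.109,0],[0,-16,0,0,-0.109,0],[0,-17,0,0,-0.109,0]]' && python3 -c "
from h import *
st();plan((.5,.37,.28),1.6259)"
```

```text
clock: 0.48
tool_pos: [0.2327, 0.5795, 0.2806]
eef_rot: [-0.485, -0.514, 0.515, 0.485]
contact_force: [0.3, -0.2, -0.5]
opening: 0.998
0.48 pos [0.2327 0.5795 0.2806] F [ 0.3 -0.2 -0.5] op 87.9
[[-0.06  -0.    -0.998]
 [ 0.998 -0.001 -0.06 ]
 [-0.001 -1.     0.   ]]
q [-1.08   0.633 -0.334  1.477  0.223  1.07   0.169]
turn tool rotvec [-0.     0.005 -0.001] shift in cur axes mm [-225.1    0.8 -254.3]  in target axes mm [-223.9    0.6 -255.3]
```

```bash
python3 -m inch '[[-22.5,0,-25.5,0,0,0],[-22.5,0,-25.5,0,0,0],[-22.5,0,-25.5,0,0,0],[-22.5,0,-25.5,0,0,0],[-22.5,0,-25.5,0,0,0],[-22.5,0,-25.5,0,0,0],[-22.5,0,-25.5,0,0,0],[-22.5,0,-25.5,0,0,0],[-22.5,0,-25.5,0,0,0],[-22.5,0,-25.5,0,0,0],[0,0,0,0,0,0]]' 40 && python3 -c "
from h import *
st();snap('wrist','w1');snap('scene','s1');snap('top','t1')"
```

```text
clock: 1.4
tool_pos: [0.507, 0.3612, 0.2795]
eef_rot: [-0.492, -0.51, 0.511, 0.487]
contact_force: [1.0, -0.3, -1.1]
opening: 0.453
1.4 pos [0.507  0.3612 0.2795] F [ 1.  -0.3 -1.1] op 39.9
[[-0.042  0.004 -0.999]
 [ 0.999 -0.006 -0.042]
 [-0.006 -1.    -0.004]]
q [-0.513  0.631 -0.334  1.486  0.231  1.064  0.712]
```

View pics/w1.png

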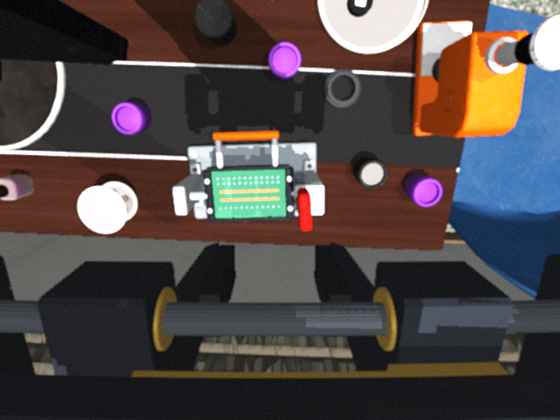

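View pics/s1.png

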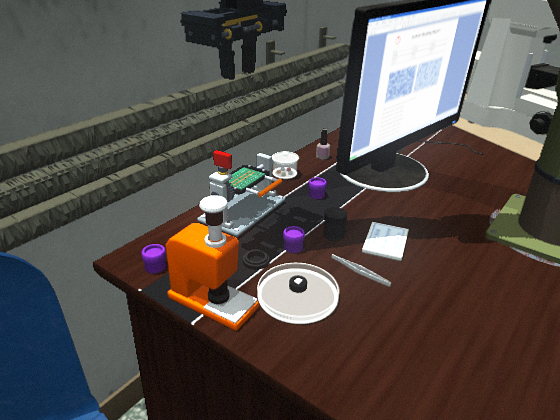

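```bash
cat > m.py <<'E'
from h import *
import sys
def meas(name,items):
    s=dict(np.load(name+'.npz'));hsv=cv2.cvtColor(s['img'],cv2.COLOR_RGB2HSV);out={}
    for n,lo,hi,box,z in items:
        m=cv2.inRange(hsv,lo,hi);b=np.zeros_like(m);b[box[1]:box[3],box[0]:box[2]]=255;m&=b
        k,l,stt,_=cv2.connectedComponentsWithStats(m)
        j=1+np.argmax(stt[1:,4]);v,u=np.nonzero(l==j)
        P=np.array([onz(s,a,b,z) for a,b in zip(u,v)]);c=P.mean(0)
        D=np.array([pt(s,a,b) for a,b in zip(u,v)])
        w,V=np.linalg.eigh(np.cov((P-c)[:,:2].T))
        box2=cv2.minAreaRect((P[:,:2]*1000).astype(np.float32))
        print(n,len(u),'px',u.min(),u.max(),v.min(),v.max(),'cen',c.round(4),'rectc',np.round(box2[0],1),np.round(box2[1],1),round(box2[2],1),'dir',V[:,1].round(3),'depthmed',np.median(D,0).round(4),np.percentile(D[:,2],[10,90]).round(3))
        out[n]=c
    return out
RED=((0,130,70),(8,255,255));ORG=((9,150,110),(22,255,255));GRN=((60,80,60),(90,255,255))
E
python3 - <<'E'
from m import *
meas('w1',[('red',*RED,(290,180,320,235),.161),('bar',*ORG,(205,125,285,145),.083),('green',*GRN,(200,160,300,225),.0815)])
meas('t1',[('red',*RED,(255,128,272,155),.161),('bar',*ORG,(265,170,320,195),.083),('green',*GRN,(260,130,325,170),.0815)])
st()
E
cat > z.py <<'E'
import sys,cv2
n,x0,y0,x1,y1=sys.argv[1],*map(int,sys.argv[2:6])
im=cv2.imread(f'pics/{n}.png')[y0:y1,x0:x1];f=min(780/(x1-x0),580/(y1-y0))
cv2.imwrite(f'pics/{n}_z.png',cv2.resize(im,None,fx=f,fy=f,interpolation=cv2.INTER_CUBIC))
E
python3 z.py w1 170 120 420 240
```

```text
red 822 px 290 319 189 234 cen [0.5294 0.3894 0.161 ] rectc [524.5 389.6] [44.6 27.9] 3.2 dir [-0.992 -0.128] depthmed [0.5365 0.3914 0.1571] [-0.002  0.16 ]
bar 620 px 212 278 130 141 cen [0.4617 0.3253 0.083 ] rectc [461.9 324.8] [11.  74.3] 4.0 dir [-0.072  0.997] depthmed [0.4618 0.325  0.0842] [0.081 0.086]
green 2779 px 210 286 168 218 cen [0.5296 0.3302 0.0815] rectc [529.9 330.2] [59.8 88.1] 4.2 dir [-0.06   0.998] depthmed [0.5299 0.3303 0.0806] [0.08  0.082]
red 92 px 260 266 132 151 cen [0.5221 0.391  0.161 ] rectc [521.9 391.9] [38.7 11.8] 1.7 dir [-0.999 -0.033] depthmed [0.5202 0.3902 0.1597] [0.156 0.163]
bar 154 px 275 311 179 184 cen [0.4608 0.3266 0.083 ] rectc [460.9 326.8] [10.3 76.1] 3.8 dir [-0.062  0.998] depthmed [0.4606 0.3267 0.0841] [0.081 0.087]
green 861 px 270 312 136 163 cen [0.5293 0.3321 0.0815] rectc [529.8 331.9] [60.  88.6] 4.1 dir [-0.074  0.997] depthmed [0.5253 0.3327 0.0806] [0.078 0.083]
1.55 pos [0.4992 0.3693 0.2801] F [-0.9  0.5  0.1] op 39.9
[[-0.054 -0.001 -0.999]
 [ 0.999  0.    -0.054]
 [ 0.    -1.     0.001]]
q [-0.521  0.629 -0.344  1.489  0.228  1.063  0.709]
```

View pics/w1_z.png

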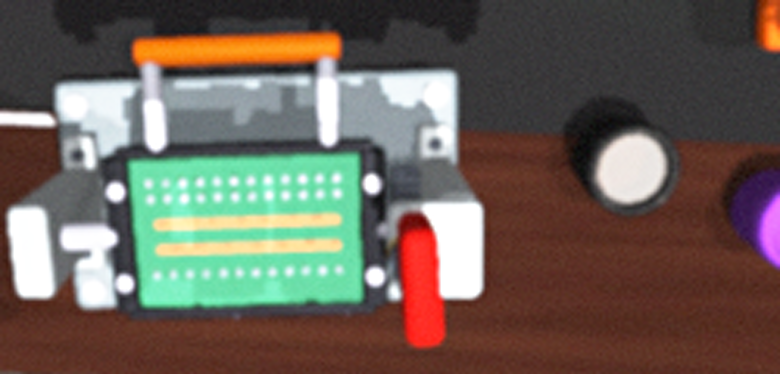

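```bash
python3 - <<'E'
from m import *
snap('wrist','w2')
meas('w2',[('red',*RED,(290,180,330,245),.161),('bar',*ORG,(205,105,285,145),.083),('green',*GRN,(200,140,300,225),.0815)])
s=dict(np.load('w2.npz'))
# red with top only: depth-based points
hsv=cv2.cvtColor(s['img'],cv2.COLOR_RGB2HSV);m=cv2.inRange(hsv,*RED);v,u=np.nonzero(m[150:250,280:340]);v+=150;u+=280
P=np.array([pt(s,a,b) for a,b in zip(u,v)]);P=P[(P[:,2]>.157)&(P[:,2]<.166)];print(len(P),P.min(0),P.max(0),P.mean(0),cv2.minAreaRect((P[:,:2]*1000).astype(np.float32)))
# loupe top
g=cv2.cvtColor(s['img'],cv2.COLOR_RGB2GRAY)
plan((.524,.391,.20),1.64)
E
python3 z.py w2 260 100 420 240
```

```text
red 1668 px 290 329 180 244 cen [0.5217 0.4056 0.161 ] rectc [516.6 403.7] [63.6 38. ] 3.8 dir [-0.986  0.166] depthmed [ 0.5572  0.4334 -0.0007] [-0.002  0.16 ]
bar 431 px 205 270 138 144 cen [0.4602 0.3265 0.083 ] rectc [460.  325.1] [ 6.7 73.6] 3.0 dir [-0.063  0.998] depthmed [0.4605 0.3268 0.0844] [0.081 0.086]
green 2708 px 202 277 176 224 cen [0.5295 0.3301 0.0815] rectc [529.9 329.6] [59.3 88.1] 3.2 dir [-0.066  0.998] depthmed [0.5294 0.3301 0.0806] [0.08  0.082]
395 [0.50743543 0.38343199 0.1570587 ] [0.54357818 0.39726166 0.16194337] [0.5251558  0.38982783 0.15943339] ((525.4708862304688, 390.2453308105469), (36.4538688659668, 11.663825035095215), 4.397293567657471)
turn tool rotvec [-0.001 -0.013  0.001] shift in cur axes mm [ 19.2  80.2 -26.9]  in target axes mm [ 18.9  80.3 -27.1]
```

View pics/w2_z.png

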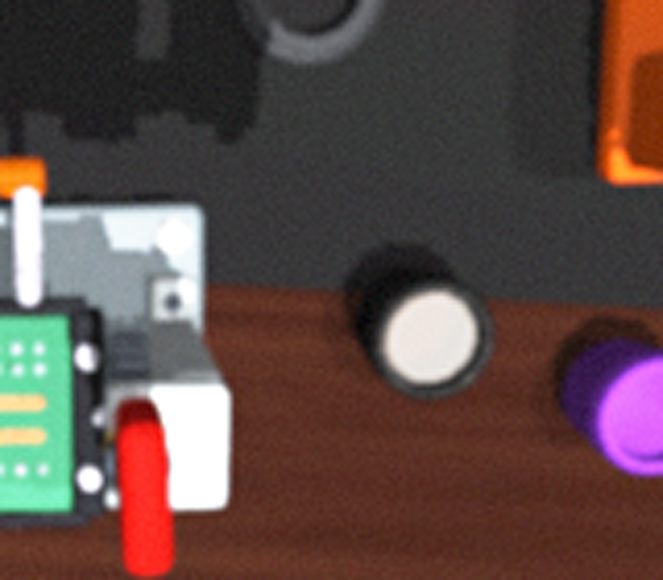

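```bash
python3 -m inch '[[6,25,-9,0,-0.019,0],[6,25,-9,0,0,0],[6,25,-9,0,0,0],[0,0,0,0,0,0],[0,0,0,0,0,0]]' 40 && python3 -c "
from h import *
st();plan((.525,.390,.137),1.646)"
```

```text
clock: 2.02
tool_pos: [0.5233, 0.3899, 0.2044]
eef_rot: [-0.48, -0.518, 0.52, 0.481]
contact_force: [-0.5, -0.3, 0.3]
opening: 0.453
2.02 pos [0.5233 0.3899 0.2044] F [-0.5 -0.3  0.3] op 39.9
[[-0.076 -0.003 -0.997]
 [ 0.997 -0.001 -0.076]
 [-0.001 -1.     0.003]]
q [-0.539  0.752 -0.327  1.479  0.269  0.959  0.707]
turn tool rotvec [-0.003  0.001 -0.001] shift in cur axes mm [ 0.  67.4 -2. ]  in target axes mm [-0.1 67.4 -1.7]
```

```bash
python3 -m inch '[[0,23,-1,0,0,0],[0,22,-1,0,0,0],[0,22,0,0,0,0],[0,0,0,0,0,0],[0,0,0,0,0,0]]' 40 && python3 -c "
from h import *
st();snap('scene','s2')" && python3 -m inch '[[0,0,0,0,0,0],[0,0,0,0,0,0],[0,0,0,0,0,0],[0,0,0,0,0,0],[0,0,0,0,0,0]]' 0 45; python3 z.py s2 150 100 330 240
```

```text
clock: 2.43
tool_pos: [0.5267, 0.3898, 0.1396]
eef_rot: [0.481, 0.518, -0.518, -0.481]
contact_force: [0.1, -0.3, -0.9]
opening: 0.455
2.43 pos [0.5267 0.3898 0.1396] F [ 0.1 -0.3 -0.9] op 40.1
[[-0.074 -0.    -0.997]
 [ 0.997  0.    -0.074]
 [ 0.    -1.     0.   ]]
q [-0.547  0.828 -0.304  1.533  0.304  0.828  0.68 ]
clock: 2.9
tool_pos: [0.5276, 0.3892, 0.1389]
eef_rot: [0.481, 0.518, -0.518, -0.481]
contact_force: [0.0, 0.5, -0.1]
opening: 0.098
```

View pics/s2_z.png

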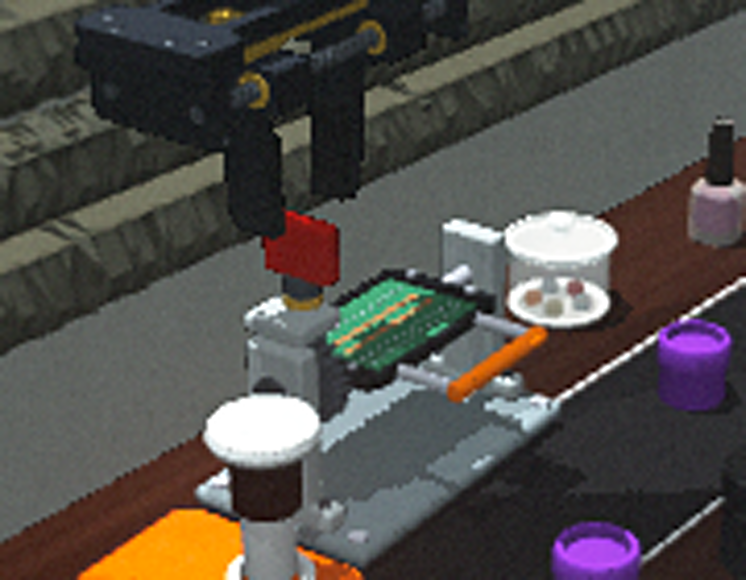

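```bash
python3 -m inch '[[0,0,0,0,0,0],[0,0,0,0,0,0]]' ; python3 -c "
from h import *
st();snap('wrist','w3');snap('scene','s3');print(r.get_state()['moment'])"; python3 z.py s3 180 100 300 200; python3 z.py w3 180 150 420 340
```

```text
clock: 3.07
tool_pos: [0.5274, 0.3891, 0.1384]
eef_rot: [0.481, 0.518, -0.518, -0.481]
contact_force: [-0.3, 0.4, 0.5]
opening: 0.003
3.07 pos [0.5274 0.3891 0.1384] F [-0.3  0.4  0.5] op 0.2
[[-0.073 -0.    -0.997]
 [ 0.997  0.    -0.073]
 [ 0.    -1.     0.   ]]
q [-0.547  0.829 -0.303  1.533  0.304  0.826  0.679]
[ 0.01414964  0.01071229 -0.00729388]
```

View pics/s3_z.png

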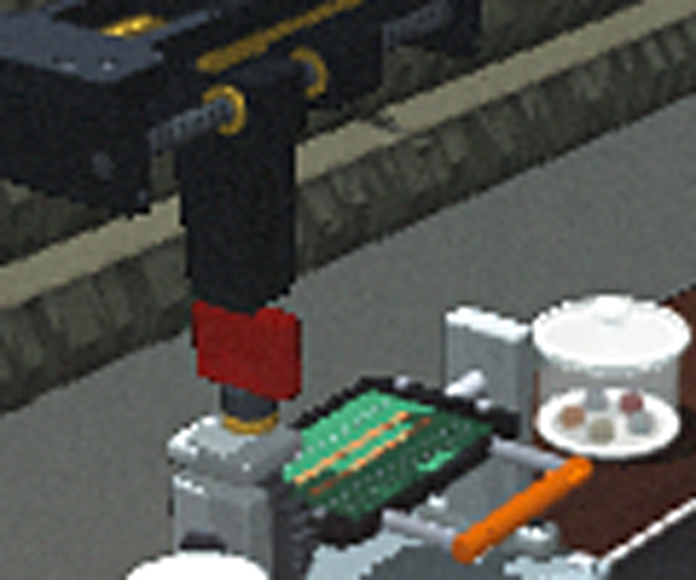

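View pics/w3_z.png

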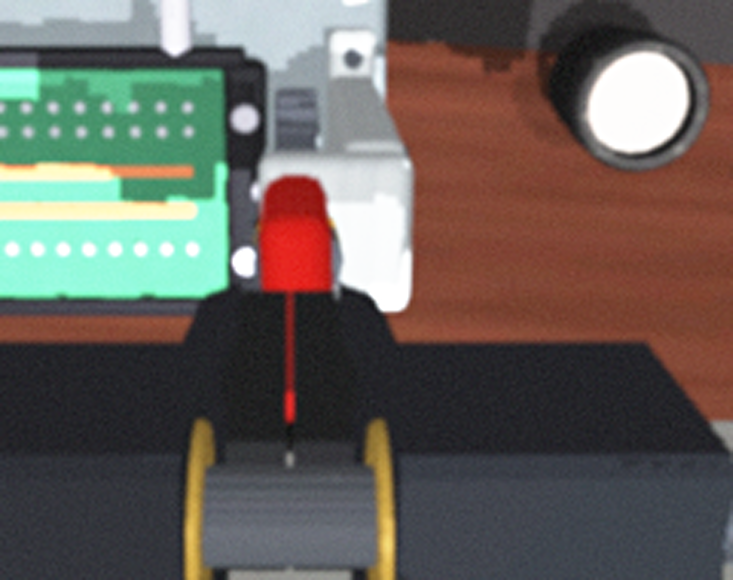

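```bash
python3 - <<'E'
from h import *
s=dict(np.load('s3.npz'))
for v in range(120,176,4):
    print(v,[tuple(pt(s,u,v).round(3)) for u in (216,221,226)], s['img'][v,221])
w=dict(np.load('w3.npz'))
for (u,v) in [(260,250),(270,250),(290,250),(300,250),(255,270),(295,270),(275,235),(275,215),(252,285),(250,255)]: print(u,v,w['img'][v,u],pt(w,u,v).round(3))
print(r.snapshot('wrist')['tool_from_camera'])
E
```

```text
120 [(np.float64(0.498), np.float64(0.43), np.float64(0.24)), (np.float64(0.495), np.float64(0.421), np.float64(0.238)), (np.float64(0.491), np.float64(0.413), np.float64(0.236))] [118  98  33]
124 [(np.float64(0.51), np.float64(0.419), np.float64(0.226)), (np.float64(0.496), np.float64(0.42), np.float64(0.23)), (np.float64(0.521), np.float64(0.382), np.float64(0.213))] [25 32 27]
128 [(np.float64(0.52), np.float64(0.409), np.float64(0.213)), (np.float64(0.515), np.float64(0.401), np.float64(0.212)), (np.float64(0.519), np.float64(0.385), np.float64(0.206))] [27 28 31]
132 [(np.float64(0.523), np.float64(0.406), np.float64(0.204)), (np.float64(0.516), np.float64(0.401), np.float64(0.204)), (np.float64(0.518), np.float64(0.386), np.float64(0.199))] [25 27 29]
136 [(np.float64(0.524), np.float64(0.407), np.float64(0.197)), (np.float64(0.516), np.float64(0.401), np.float64(0.197)), (np.float64(0.515), np.float64(0.389), np.float64(0.193))] [21 29 28]
140 [(np.float64(0.525), np.float64(0.405), np.float64(0.188)), (np.float64(0.515), np.float64(0.404), np.float64(0.19)), (np.float64(0.51
[... 1563 characters left out ...]
93), np.float64(0.122))] [95 79 56]
260 250 [31 29 33] [0.519 0.381 0.168]
270 250 [34 33 36] [0.519 0.386 0.167]
290 250 [31 32 33] [0.518 0.396 0.167]
300 250 [33 32 38] [0.517 0.4   0.17 ]
255 270 [28 30 33] [0.519 0.38  0.187]
295 270 [34 29 33] [0.518 0.397 0.187]
275 235 [230  32  31] [0.514 0.388 0.16 ]
275 215 [154  23  18] [0.506 0.388 0.151]
252 285 [38 38 38] [0.518 0.38  0.202]
250 255 [35 33 37] [0.518 0.377 0.176]
[[ 9.99999788e-01 -2.51814141e-04 -6.01132262e-04 -7.54119613e-05]
 [ 5.07622379e-04 -2.77552647e-01  9.60710295e-01 -1.68339495e-01]
 [-4.08766288e-04 -9.60710396e-01 -2.77552460e-01  7.12799106e-02]
 [ 0.00000000e+00  0.00000000e+00  0.00000000e+00  1.00000000e+00]]
```

```bash
python3 - <<'E'
from h import *
for n,us in (('s2',(208,212,216,230,235)),('s0' if 0 else 'scene0',(255,262,320,325))):
    s=dict(np.load(n+'.npz'))
    for u in us:
        print(n,u,[(v,*pt(s,u,v).round(3)) for v in range(140,160,3)] if n=='s2' else [(v,*pt(s,u,v).round(3)) for v in range(180,230,6)])
E
```

```text
s2 208 [(140, np.float64(0.522), np.float64(0.428), np.float64(0.196)), (143, np.float64(0.524), np.float64(0.427), np.float64(0.19)), (146, np.float64(0.524), np.float64(0.427), np.float64(0.184)), (149, np.float64(0.525), np.float64(0.427), np.float64(0.178)), (152, np.float64(0.527), np.float64(0.425), np.float64(0.17)), (155, np.float64(0.531), np.float64(0.421), np.float64(0.162)), (158, np.float64(0.773), np.float64(0.189), np.float64(-0.001))]
s2 212 [(140, np.float64(0.511), np.float64(0.429), np.float64(0.199)), (143, np.float64(0.514), np.float64(0.427), np.float64(0.192)), (146, np.float64(0.516), np.float64(0.426), np.float64(0.186)), (149, np.float64(0.515), np.float64(0.427), np.float64(0.181)), (152, np.float64(0.518), np.float64(0.425), np.float64(0.173)), (155, np.float64(0.518), np.float64(0.424), np.float64(0.167)), (158, np.float64(0.882), np.float64(0.069), np.float64(-0.077))]
s2 216 [(140, np.float64(0.517), np.float64(0.414), np.float64(0.193)), (143, np.float64(0.514), np.float64(0.417), np.float64(0.189)), (146, np.float64(0.515), np.float64(0.416), np.float
[... 2825 characters left out ...]
t64(0.381), np.float64(0.263), np.float64(-0.001)), (228, np.float64(0.368), np.float64(0.282), np.float64(0.0))]
scene0 325 [(180, np.float64(0.213), np.float64(0.539), np.float64(0.266)), (186, np.float64(0.212), np.float64(0.54), np.float64(0.258)), (192, np.float64(0.211), np.float64(0.541), np.float64(0.251)), (198, np.float64(0.208), np.float64(0.545), np.float64(0.246)), (204, np.float64(0.413), np.float64(0.193), np.float64(-0.002)), (210, np.float64(0.355), np.float64(0.29), np.float64(0.051)), (216, np.float64(0.347), np.float64(0.303), np.float64(0.047)), (222, np.float64(0.347), np.float64(0.301), np.float64(0.033)), (228, np.float64(0.344), np.float64(0.304), np.float64(0.022))]
```

```bash
python3 -m inch '[[0,0,0,0,0,0],[0,0,0,0,0,0],[0,0,0,0,0,0],[0,0,0,0,0,0],[0,8,2,0,0,0],[0,9,0,0,0,0],[0,9,0,0,0,0],[0,0,0,0,0,0],[0,0,0,0,0,0]]' 40 && python3 -c "
from h import *
st();snap('scene','s4')" && python3 z.py s4 180 100 300 200
```

```text
clock: 3.97
tool_pos: [0.5248, 0.3884, 0.1112]
eef_rot: [-0.481, -0.517, 0.519, 0.481]
contact_force: [-1.6, -0.2, -0.6]
opening: 0.455
3.97 pos [0.5248 0.3884 0.1112] F [-1.6 -0.2 -0.6] op 40.1
[[-0.073 -0.002 -0.997]
 [ 0.997 -0.001 -0.073]
 [-0.001 -1.     0.002]]
q [-0.554  0.862 -0.292  1.557  0.318  0.773  0.665]
```

View pics/s4_z.png

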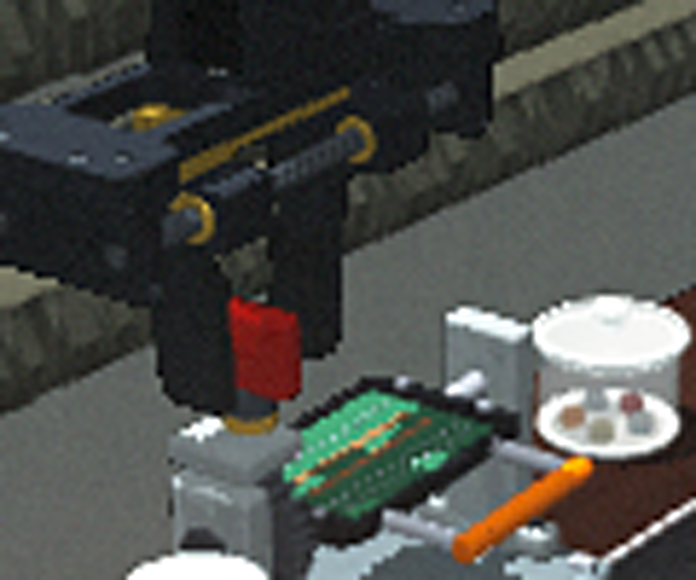

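The fingers now straddle the wing (the reported TCP is about 24 mm beyond the true tips). Closing.

```bash
python3 -m inch '[[0,0,0,0,0,0],[0,0,0,0,0,0],[0,0,0,0,0,0],[0,0,0,0,0,0],[0,0,0,0,0,0],[0,0,0,0,0,0]]' 0 45; python3 -c "
from h import *
st();print(r.get_state()['moment'])"
```

```text
clock: 4.52
tool_pos: [0.5255, 0.3905, 0.1128]
eef_rot: [0.481, 0.519, -0.517, -0.482]
contact_force: [0.6, 4.0, -0.6]
opening: 0.13
4.52 pos [0.5255 0.3905 0.1128] F [ 0.6  4.  -0.6] op 11.5
[[-0.074  0.001 -0.997]
 [ 0.997  0.003 -0.074]
 [ 0.003 -1.    -0.001]]
q [-0.554  0.86  -0.293  1.555  0.318  0.772  0.665]
[ 0.63852101 -0.03504563 -0.04912618]
```

```bash
python3 -m inch '[[2,0,0,0,-0.05,0],[0,0,0,0,-0.1,0],[0,0,0,0,-0.12,0],[0,0,0,0,-0.12,0],[0,0,0,0,-0.12,0],[0,0,0,0,-0.12,0],[0,0,0,0,-0.12,0],[0,0,0,0,-0.12,0],[0,0,0,0,-0.12,0],[0,0,0,0,-0.12,0],[0,0,0,0,-0.1,0],[0,0,0,0,0,0]]' 0 45; python3 -c "
from h import *
st();print(r.get_state()['moment']);snap('wrist','w5')"
```

```text
clock: 5.52
tool_pos: [0.5255, 0.3905, 0.1128]
eef_rot: [-0.101, -0.7, 0.7, 0.101]
contact_force: [-0.5, -0.5, 3.8]
opening: 0.126
5.52 pos [0.5255 0.3905 0.1128] F [-0.5 -0.5  3.8] op 11.1
[[-0.96   0.    -0.282]
 [ 0.282 -0.    -0.96 ]
 [-0.    -1.     0.   ]]
q [-0.395  0.913 -0.616  1.543  0.629  0.891  1.624]
[-0.02211041  0.15569515  0.01810567]
```

View pics/w5.png

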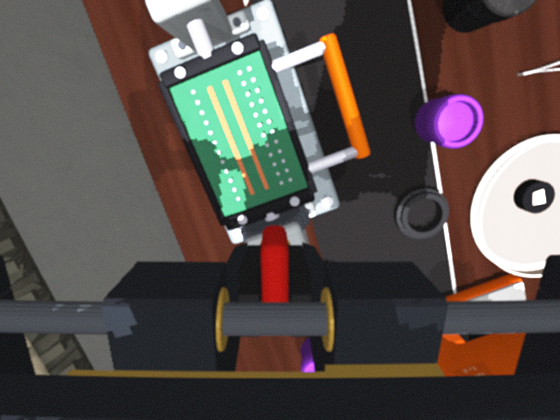

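```bash
python3 -m inch '[[0,0,0,0,0,0],[0,0,0,0,0,0],[0,0,0,0,0,0],[0,0,0,0,0,0],[0,-20,0,0,0,0],[0,-25,0,0,0,0],[0,-20,0,0,0,0],[0,0,0,0,-0.118,0],[0,0,0,0,-0.118,0],[0,0,0,0,-0.119,0]]' 40; python3 -c "
from h import *
st();snap('top','t6');plan((.461,.3165,.11),3.21)"; python3 z.py t6 230 110 350 200
```

```text
clock: 6.4
tool_pos: [0.5254, 0.3909, 0.1779]
eef_rot: [0.025, -0.707, 0.707, -0.026]
contact_force: [-0.7, -0.8, 0.2]
opening: 0.453
6.4 pos [0.5254 0.3909 0.1779] F [-0.7 -0.8  0.2] op 39.9
[[-0.997  0.001  0.073]
 [-0.073 -0.    -0.997]
 [-0.001 -1.     0.   ]]
q [-0.338  0.861 -0.747  1.49   0.639  1.045  1.976]
turn tool rotvec [-0.     0.009 -0.   ] shift in cur axes mm [70.  67.4 68.9]  in target axes mm [69.4 67.4 69.5]
```

View pics/t6_z.png

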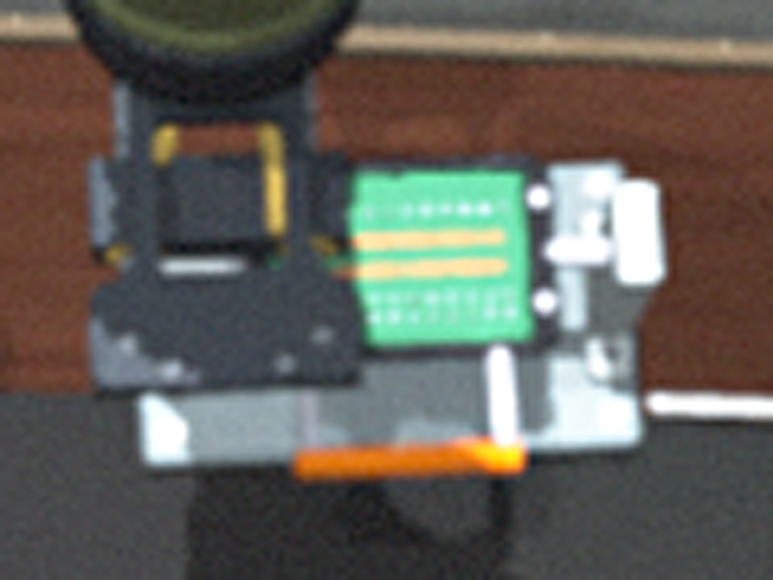

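```bash
python3 -m inch '[[23,0,23,0,0,0],[23,0,23,0,0,0],[24,0,23,0,0,0],[0,22,0,0,0,0],[0,22,0,0,0,0],[0,22,0,0,0,0],[0,0,0,0,0,0],[0,0,0,0,0,0]]' 22; python3 -c "
from h import *
st();snap('scene','s7');snap('wrist','w7');plan((.461,.3165,.041),3.21)"; python3 z.py s7 190 100 310 200
```

```text
clock: 7.12
tool_pos: [0.4596, 0.317, 0.1109]
eef_rot: [0.024, -0.706, 0.707, -0.023]
contact_force: [0.3, 0.5, -0.1]
opening: 0.251
7.12 pos [0.4596 0.317  0.1109] F [ 0.3  0.5 -0.1] op 22.1
[[-0.998 -0.002  0.066]
 [-0.066 -0.001 -0.998]
 [ 0.002 -1.     0.001]]
q [-0.296  0.832 -0.683  1.845  0.757  0.748  1.804]
turn tool rotvec [ 0.001 -0.002 -0.001] shift in cur axes mm [-0.4 71.4  1.9]  in target axes mm [-0.4 71.4  1.8]
```

View pics/s7_z.png

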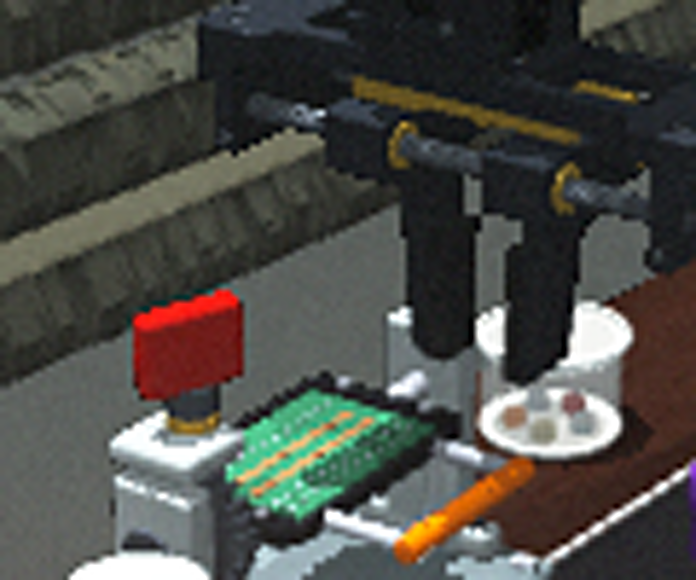

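View pics/w7.png

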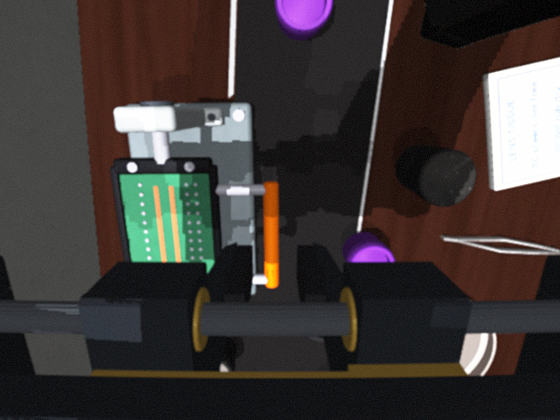

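```bash
python3 - <<'E'
from m import *
meas('w7',[('bar',*ORG,(258,175,290,290),.083)])
E
```

```text
bar 1414 px 264 278 182 288 cen [0.4623 0.3223 0.083 ] rectc [462.3 325.7] [ 9.6 75.3] 3.9 dir [-0.076  0.997] depthmed [0.4625 0.3213 0.0841] [0.082 0.085]
```

```bash
python3 -m inch '[[-2,18,1,0,0,0],[0,18,0,0,0,0],[0,17,0,0,0,0],[0,17,0,0,0,0],[0,0,0,0,0,0],[0,0,0,0,0,0]]' 22; python3 -c "
from h import *
st();snap('scene','s8');snap('wrist','w8')"; python3 z.py s8 190 100 310 200;  python3 z.py w8 180 150 380 310
```

```text
clock: 7.72
tool_pos: [0.4624, 0.317, 0.0421]
eef_rot: [-0.024, 0.707, -0.707, 0.024]
contact_force: [-0.9, 0.4, 0.1]
opening: 0.254
7.72 pos [0.4624 0.317  0.0421] F [-0.9  0.4  0.1] op 22.4
[[-0.998  0.     0.067]
 [-0.067  0.001 -0.998]
 [-0.    -1.    -0.   ]]
q [-0.345  0.929 -0.59   1.873  0.874  0.62   1.711]
```

View pics/s8_z.png

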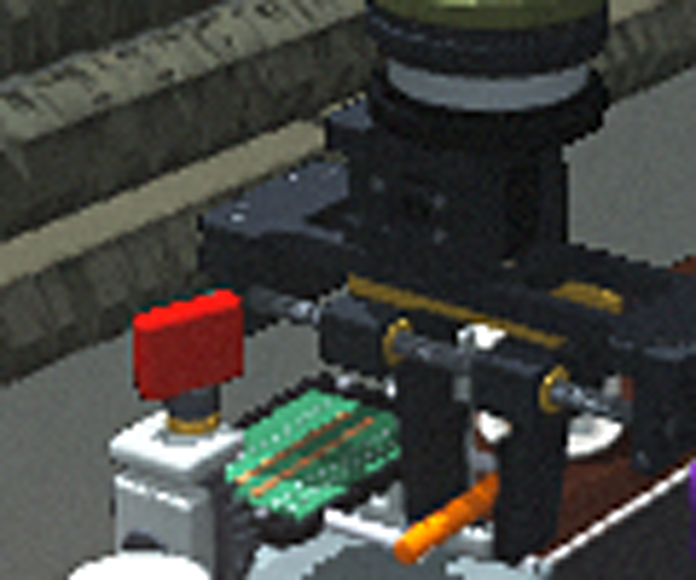

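View pics/w8_z.png

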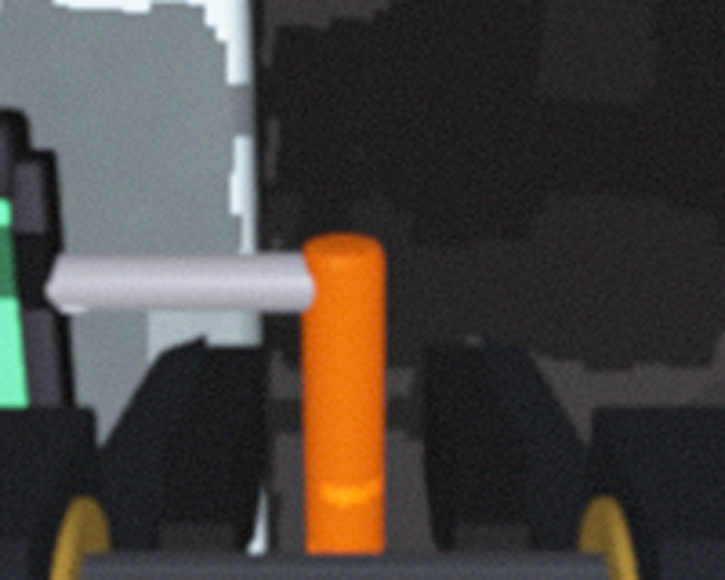

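```bash
python3 -m inch '[[0,0,0,0,0,0],[0,0,0,0,0,0],[0,0,0,0,0,0],[0,0,0,0,0,0]]' 0 12; python3 -c "
from h import *
st()
t=np.radians(np.arange(0,180.1,7.5));print(np.c_[68*np.diff(np.cos(t)),-68*np.diff(np.sin(t))].round(1).tolist())"
```

```text
clock: 8.15
tool_pos: [0.4628, 0.317, 0.0421]
eef_rot: [-0.023, 0.707, -0.706, 0.024]
contact_force: [0.5, 0.9, 1.7]
opening: 0.105
8.15 pos [0.4628 0.317  0.0421] F [0.5 0.9 1.7] op 9.3
[[-0.998  0.001  0.067]
 [-0.067  0.001 -0.998]
 [-0.001 -1.    -0.001]]
q [-0.345  0.929 -0.589  1.873  0.876  0.618  1.711]
[[-0.6, -8.9], [-1.7, -8.7], [-2.9, -8.4], [-3.9, -8.0], [-4.9, -7.4], [-5.9, -6.7], [-6.7, -5.9], [-7.4, -4.9], [-8.0, -3.9], [-8.4, -2.9], [-8.7, -1.7], [-8.9, -0.6], [-8.9, 0.6], [-8.7, 1.7], [-8.4, 2.9], [-8.0, 3.9], [-7.4, 4.9], [-6.7, 5.9], [-5.9, 6.7], [-4.9, 7.4], [-3.9, 8.0], [-2.9, 8.4], [-1.7, 8.7], [-0.6, 8.9]]
```

```bash
python3 -m inch '[[-0.6,-8.9,0,0,0,0],[-1.7,-8.7,0,0,0,0],[-2.9,-8.4,0,0,0,0],[-3.9,-8,0,0,0,0],[-4.9,-7.4,0,0,0,0],[-5.9,-6.7,0,0,0,0]]'; python3 -c "
from h import *
st();snap('scene','s9')"; python3 z.py s9 190 80 310 180
```

```text
clock: 8.65
tool_pos: [0.4805, 0.3181, 0.0905]
eef_rot: [-0.025, 0.707, -0.707, 0.023]
contact_force: [-4.3, 2.4, -0.1]
opening: 0.109
8.65 pos [0.4805 0.3181 0.0905] F [-4.3  2.4 -0.1] op 9.6
[[-0.998 -0.003  0.068]
 [-0.068  0.    -0.998]
 [ 0.003 -1.    -0.   ]]
q [-0.288  0.88  -0.669  1.802  0.777  0.746  1.829]
```

View pics/s9_z.png

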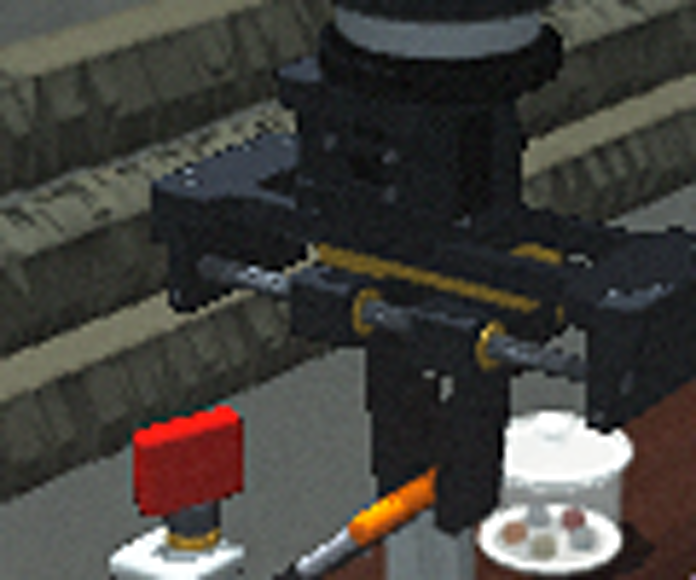

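Bar is following; continuing.

```bash
python3 -m inch '[[-6.7,-5.9,0,0,0,0],[-7.4,-4.9,0,0,0,0],[-8,-3.9,0,0,0,0],[-8.4,-2.9,0,0,0,0],[-8.7,-1.7,0,0,0,0],[-8.9,-0.6,0,0,0,0],[-8.9,0.6,0,0,0,0],[-8.7,1.7,0,0,0,0],[-8.4,2.9,0,0,0,0],[-8,3.9,0,0,0,0],[0,0,0,0,0,0]]'; python3 -c "
from h import *
st();snap('scene','s10')"; python3 z.py s10 190 80 310 180
```

```text
clock: 9.62
tool_pos: [0.5659, 0.3237, 0.0996]
eef_rot: [-0.023, 0.707, -0.706, 0.024]
contact_force: [1.1, 2.3, 1.3]
opening: 0.106
9.62 pos [0.5659 0.3237 0.0996] F [1.1 2.3 1.3] op 9.3
[[-0.998  0.001  0.066]
 [-0.066  0.001 -0.998]
 [-0.001 -1.    -0.001]]
q [-0.235  0.949 -0.7    1.559  0.727  0.907  2.015]
```

View pics/s10_z.png

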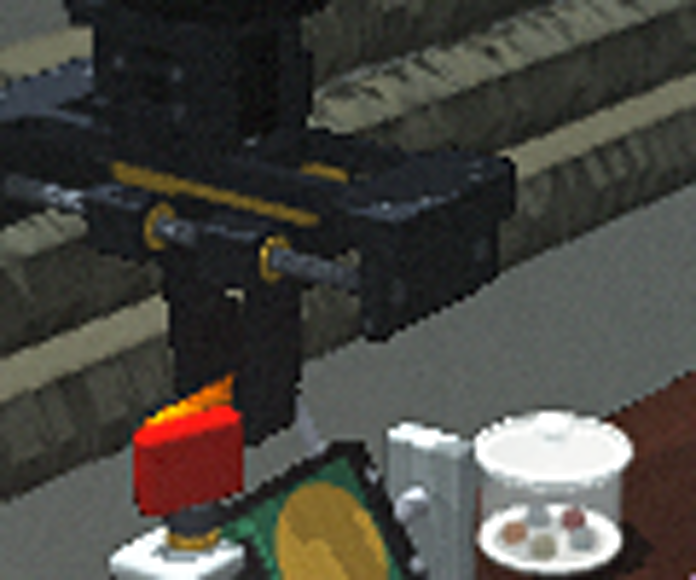

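```bash
python3 -m inch '[[-7.4,4.9,0.5,0,0,0],[-6.7,5.9,0.5,0,0,0],[-5.9,6.7,0.5,0,0,0],[-4.9,7.4,0.5,0,0,0],[-3.9,8,0,0,0,0],[-2.9,8.4,0,0,0,0],[-1.7,8.7,0,0,0,0],[-0.6,8.9,0,0,0,0],[0,0,0,0,0,0],[0,0,0,0,0,0]]'; python3 -c "
from h import *
st();snap('scene','s11');snap('wrist','w11')"; python3 z.py s11 190 80 310 180
```

```text
clock: 10.5
tool_pos: [0.5985, 0.3249, 0.0401]
eef_rot: [-0.024, 0.707, -0.706, 0.024]
contact_force: [0.1, 5.8, -1.8]
opening: 0.103
10.5 pos [0.5985 0.3249 0.0401] F [ 0.1  5.8 -1.8] op 9.1
[[-0.998  0.001  0.068]
 [-0.068  0.002 -0.998]
 [-0.001 -1.    -0.002]]
q [-0.241  1.056 -0.666  1.482  0.773  0.876  2.043]
```

View pics/s11_z.png

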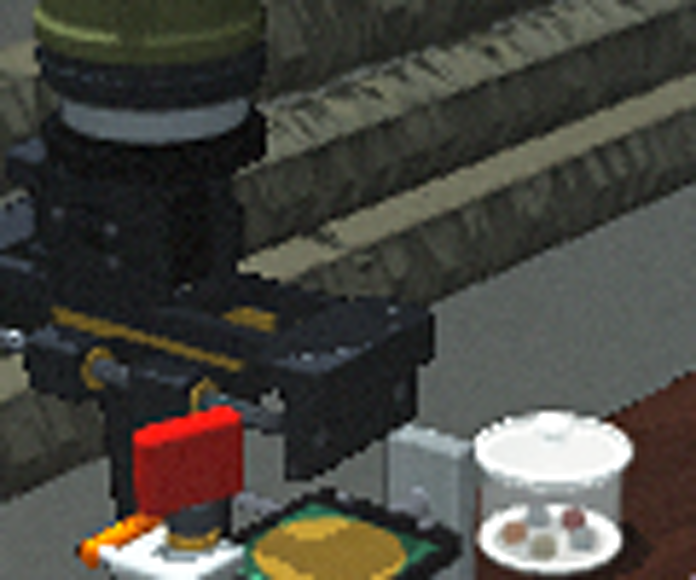

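View pics/w11.png

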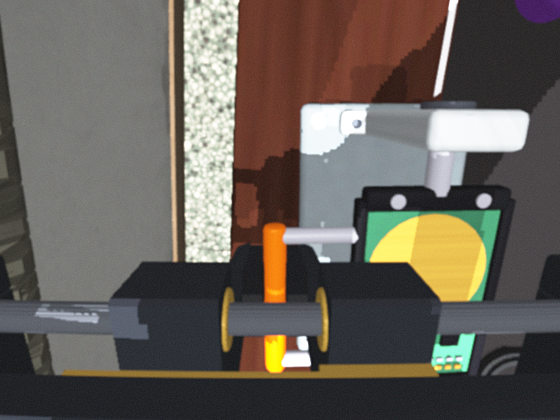

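```bash
cat > tilt.py <<'E'
from m import *
def tilt(name,box):
    s=dict(np.load(name+'.npz'));hsv=cv2.cvtColor(s['img'],cv2.COLOR_RGB2HSV);m=cv2.inRange(hsv,(18,120,80),(90,255,255))
    v,u=np.mgrid[box[1]:box[3],box[0]:box[2]];v=v.ravel();u=u.ravel();k=m[v,u]>0;u=u[k];v=v[k]
    P=np.array([pt(s,a,b) for a,b in zip(u,v)]);P=P[(P[:,2]>.05)&(P[:,2]<.12)]
    for _ in range(4):
        A=np.c_[P[:,:2]-[.53,.33],np.ones(len(P))];c=np.linalg.lstsq(A,P[:,2],rcond=None)[0];e=P[:,2]-A@c;P=P[abs(e)<2.5*e.std()+1e-5]
    print(name,'slope x,y',c[:2].round(4),'z at axis',c[2].round(4),len(P))
    # gold
    m=cv2.inRange(hsv,(15,120,60),(32,255,255));b=np.zeros_like(m);b[box[1]:box[3],box[0]:box[2]]=255;m&=b
    v,u=np.nonzero(m);P=np.array([onz(s,a,b,.082) for a,b in zip(u,v)])
    print('gold rect',cv2.minEnclosingCircle((P[:,:2]*1000).astype(np.float32)),P.mean(0).round(4))
E
python3 - <<'E'
from tilt import *
tilt('w11',(360,200,505,262))
meas('w11',[('bar',*ORG,(262,220,290,370),.083)])
snap('top','t11'); tilt('t11',(285,135,325,170))
E
python3 z.py t11 230 90 350 200
```

```text
w11 slope x,y [0.0275 0.005 ] z at axis 0.0809 6148
gold rect ((532.2041015625, 310.1278991699219), 25.789804458618164) [0.5329 0.3014 0.082 ]
bar 1764 px 262 286 222 302 cen [0.5996 0.3155 0.083 ] rectc [599.4 315.7] [10.  38.3] 4.7 dir [-0.085  0.996] depthmed [0.5997 0.3149 0.0849] [0.082 0.086]
t11 slope x,y [0.0382 0.0154] z at axis 0.081 242
gold rect ((524.7741088867188, 317.4158935546875), 25.775503158569336) [0.5174 0.3164 0.082 ]
```

View pics/t11_z.png

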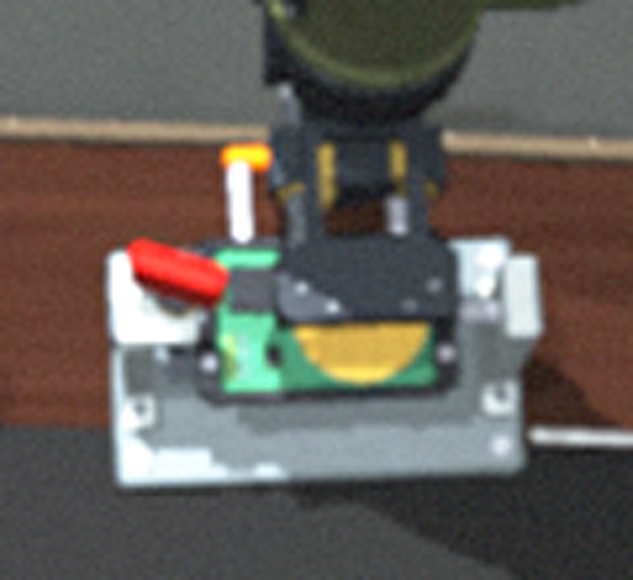

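```bash
python3 -m inch '[[0,1.8,0,0,0,0],[0,0,0,0,0,0],[0,0,0,0,0,0]]'; python3 -m inch '[[0,0,0,0,0,0],[0,0,0,0,0,0],[0,0,0,0,0,0],[0,-10,0,0,0,0],[0,-25,0,0,0,0],[0,-30,0,0,0,0],[0,-30,0,0,0,0],[0,-25,0,0,0,0],[0,0,0,0,0,0],[0,0,0,0,0,0]]' 22; python3 -c "
from tilt import *
st();snap('wrist','w12');plan((.5253,.3905,.17),2.856)
tilt('w12',(340,120,520,262))"
```

```text
clock: 10.9
tool_pos: [0.5986, 0.3248, 0.0389]
eef_rot: [-0.024, 0.707, -0.706, 0.024]
contact_force: [0.3, 6.4, -0.2]
opening: 0.102
clock: 11.73
tool_pos: [0.5989, 0.3237, 0.1618]
eef_rot: [-0.022, 0.707, -0.706, 0.025]
contact_force: [-0.9, 0.0, -1.0]
opening: 0.252
11.73 pos [0.5989 0.3237 0.1618] F [-0.9  0.  -1. ] op 22.2
[[-0.998  0.003  0.067]
 [-0.067  0.001 -0.998]
 [-0.003 -1.    -0.001]]
q [-0.209  0.912 -0.744  1.418  0.66   1.066  2.128]
turn tool rotvec [-0.001  0.353 -0.001] shift in cur axes mm [ 68.2 -10.1 -72.3]  in target axes mm [ 89.   -9.9 -44.4]
w12 slope x,y [0.0099 0.0011] z at axis 0.0809 3587
gold rect ((524.27734375, 329.6269226074219), 42.63831329345703) [0.5279 0.3144 0.082 ]
```

View pics/w12.png

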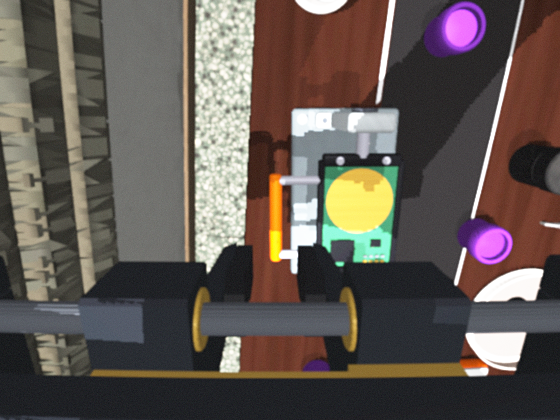

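```bash
python3 -m inch '[[17,-2,-18,0,0,0],[17,-2,-18,0,0,0],[17,-2,-18,0,0,0],[17,-2,-18,0,0,0],[0,0,0,0,0.118,0],[0,0,0,0,0.118,0],[0,0,0,0,0.117,0],[0,0,0,0,0,0]]' 40; python3 -c "
from m import *
st();s=snap('wrist','w13');plan((.5253,.3905,.112),2.856)
hsv=cv2.cvtColor(s['img'],cv2.COLOR_RGB2HSV);m=cv2.inRange(hsv,*RED);v,u=np.nonzero(m)
P=np.array([pt(s,a,b) for a,b in zip(u,v)]);P=P[(P[:,2]>.157)&(P[:,2]<.166)];print(len(P),cv2.minAreaRect((P[:,:2]*1000).astype(np.float32)))"
```

```text
clock: 12.45
tool_pos: [0.5246, 0.3899, 0.1662]
eef_rot: [-0.101, -0.699, 0.701, 0.102]
contact_force: [-0.1, 0.2, 0.0]
opening: 0.451
12.45 pos [0.5246 0.3899 0.1662] F [-0.1  0.2  0. ] op 39.7
[[-0.959 -0.002 -0.284]
 [ 0.284 -0.003 -0.959]
 [ 0.001 -1.     0.003]]
q [-0.381  0.851 -0.651  1.503  0.578  0.989  1.662]
turn tool rotvec [-0.003  0.002  0.   ] shift in cur axes mm [-0.3 54.3 -0.9]  in target axes mm [-0.3 54.3 -0.7]
1013 ((525.4100341796875, 389.75653076171875), (36.550357818603516, 11.097886085510254), 74.56502532958984)
```

View pics/w13.png

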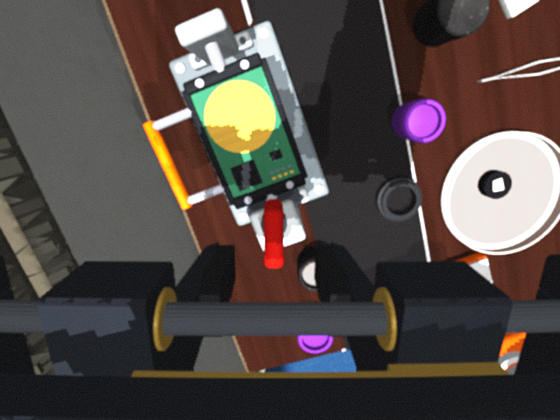

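```bash
python3 -m inch '[[0,18,0,0,0,0],[0,18,0,0,0,0],[0,18,0,0,0,0],[0,0,0,0,0,0],[0,0,0,0,0,0]]' 40;  python3 -m inch '[[0,0,0,0,0,0],[0,0,0,0,0,0],[0,0,0,0,0,0],[0,0,0,0,0,0],[0,0,0,0,0,0],[0,0,0,0,0,0]]' 0 45; python3 -c "
from h import *
st();print(r.get_state()['moment'])"
```

```text
clock: 12.92
tool_pos: [0.5247, 0.3899, 0.1123]
eef_rot: [-0.099, -0.699, 0.701, 0.101]
contact_force: [0.8, -0.1, -0.6]
opening: 0.454
clock: 13.42
tool_pos: [0.5257, 0.3912, 0.1144]
eef_rot: [0.101, 0.7, -0.7, -0.1]
contact_force: [-1.0, 0.4, 3.2]
opening: 0.132
13.42 pos [0.5257 0.3912 0.1144] F [-1.   0.4  3.2] op 11.6
[[-0.96   0.001 -0.282]
 [ 0.282  0.001 -0.96 ]
 [-0.001 -1.    -0.001]]
q [-0.395  0.912 -0.618  1.541  0.629  0.894  1.623]
[-0.02819956  0.06505745  0.04898196]
```

```bash
python3 -m inch '[[0,0,0,0,0.05,0],[0,0,0,0,0.1,0],[0,0,0,0,0.12,0],[0,0,0,0,0.12,0],[0,0,0,0,0.12,0],[0,0,0,0,0.12,0],[0,0,0,0,0.12,0],[0,0,0,0,0.12,0],[0,0,0,0,0.12,0],[0,0,0,0,0.12,0],[0,0,0,0,0.1,0],[0,0,0,0,0,0]]'; python3 -c "
from h import *
s=st();print(s['moment'],s['joint_torque'])"; python3 -m inch '[[0,0,0,0,0.03,0],[0,0,0,0,0,0],[0,0,0,0,0,0]]';python3 -c "
from h import *
s=st();print(s['moment'],s['joint_torque'])"
```

```text
clock: 14.42
tool_pos: [0.5262, 0.3906, 0.1144]
eef_rot: [0.482, 0.518, -0.517, -0.481]
contact_force: [0.7, -2.4, 3.9]
opening: 0.131
14.42 pos [0.5262 0.3906 0.1144] F [ 0.7 -2.4  3.9] op 11.6
[[-0.073  0.002 -0.997]
 [ 0.997 -0.001 -0.073]
 [-0.001 -1.    -0.002]]
q [-0.553  0.859 -0.298  1.551  0.325  0.78   0.657]
[-0.33930505 -0.24763272 -0.05536715] [ -1.48782246 -54.90541577  -3.70796978 -12.31484234  -0.65849187
  -0.2515256   -0.79766393]
clock: 14.67
tool_pos: [0.5262, 0.3906, 0.1144]
eef_rot: [0.488, 0.512, -0.511, -0.487]
contact_force: [2.2, -1.6, 5.8]
opening: 0.132
14.67 pos [0.5262 0.3906 0.1144] F [ 2.2 -1.6  5.8] op 11.6
[[-0.048  0.002 -0.999]
 [ 0.999 -0.    -0.048]
 [-0.    -1.    -0.002]]
q [-0.556  0.859 -0.293  1.551  0.319  0.778  0.638]
[-0.49194036 -0.26088594  0.58399291] [ -1.36482563 -53.82643819  -3.86377439 -12.17178583  -0.96329179
  -0.33212839  -0.53730587]
```

```bash
python3 -m inch '[[0,0,0,0,-0.02,0],[0,0,0,0,0,0],[0,0,0,0,0,0],[0,0,0,0,0,0],[0,0,0,0,0,0],[0,-20,0,0,0,0],[0,-25,0,0,0,0],[0,-25,0,0,0,0],[0,0,0,0,0,0],[0,0,0,0,0,0]]' 40; python3 -c "
from tilt import *
st();s=snap('wrist','w14');
hsv=cv2.cvtColor(s['img'],cv2.COLOR_RGB2HSV);m=cv2.inRange(hsv,*RED);v,u=np.nonzero(m)
P=np.array([pt(s,a,b) for a,b in zip(u,v)]);P=P[(P[:,2]>.157)&(P[:,2]<.166)];print(len(P),cv2.minAreaRect((P[:,:2]*1000).astype(np.float32)))"
```

```text
clock: 15.5
tool_pos: [0.5258, 0.3918, 0.185]
eef_rot: [0.483, 0.517, -0.515, -0.483]
contact_force: [-1.3, -1.3, -0.1]
opening: 0.449
15.5 pos [0.5258 0.3918 0.185 ] F [-1.3 -1.3 -0.1] op 39.6
[[-0.065  0.002 -0.998]
 [ 0.998  0.002 -0.065]
 [ 0.002 -1.    -0.002]]
q [-0.54   0.775 -0.326  1.495  0.286  0.916  0.683]
856 ((525.055419921875, 390.3824157714844), (36.96564483642578, 11.2528657913208), 3.28532338142395)
```

View pics/w14.png

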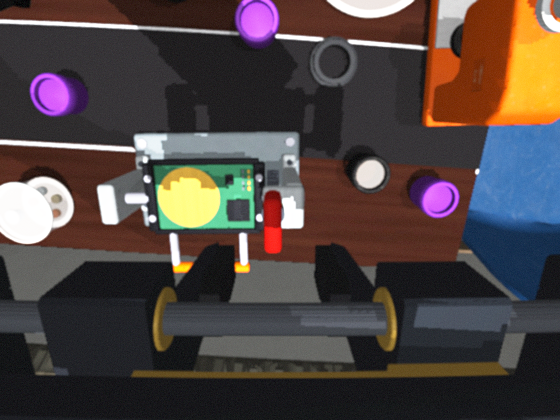

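```bash
python3 - <<'E'
from tilt import *
tilt('w14',(150,163,262,231))
s=dict(np.load('w14.npz'));hsv=cv2.cvtColor(s['img'],cv2.COLOR_RGB2HSV)
m=cv2.inRange(hsv,(18,120,80),(30,255,255));k,l,q,_=cv2.connectedComponentsWithStats(m)
j=1+np.argmax(q[1:,4]);v,u=np.nonzero(l==j);P=np.array([onz(s,a,b,.082) for a,b in zip(u,v)]);print('gold',len(P),cv2.minEnclosingCircle((P[:,:2]*1000).astype(np.float32)),P.mean(0))
# lens
m=cv2.inRange(hsv,(0,0,130),(180,60,255));b=np.zeros_like(m);b[150:200,345:395]=255;m&=b
k,l,q,_=cv2.connectedComponentsWithStats(m);j=1+np.argmax(q[1:,4]);v,u=np.nonzero(l==j);print(u.mean(),v.mean())
for z in (.030,.034): 
    P=np.array([onz(s,a,b,z) for a,b in zip(u,v)]);print('lens',len(P),cv2.minEnclosingCircle((P[:,:2]*1000).astype(np.float32)),P.mean(0))
print('lens depth',np.median([pt(s,a,b) for a,b in zip(u,v)],0))
# punch, purple heights near
z=s['range_z'];Q=[]
for a in range(420,560,3):
    for b in range(0,130,3):
        p=pt(s,a,b)
        if p[2]>.05:Q.append(p)
Q=np.array(Q);print('punch pts: max x',Q[:,0].max(),'min y',Q[:,1].min(), Q[:,2].max())
for a,b in((435,195),(470,115),(440,115)):print(pt(s,a,b).round(3))
E
python3 z.py w14 320 130 480 230
```

```text
w14 slope x,y [ 0.0075 -0.0034] z at axis 0.0807 3962
gold rect ((521.5444946289062, 330.1554870605469), 42.45390701293945) [0.5271 0.3142 0.082 ]
gold 4247 ((397.61962890625, 597.6105346679688), 47.85077667236328) [0.40658176 0.59513333 0.082     ]
369.739663093415 173.70290964777948
lens 653 ((508.307861328125, 488.5648498535156), 15.33716106414795) [0.50822451 0.48899171 0.03      ]
lens 653 ((507.6399230957031, 487.3037414550781), 15.147350311279297) [0.50755775 0.48772547 0.034     ]
lens depth [0.50785988 0.48883477 0.03020572]
punch pts: max x 0.4543499808899546 min y 0.3866800248783509 0.35319939509132775
[0.526 0.561 0.031]
[0.445 0.548 0.084]
[0.445 0.548 0.034]
```

View pics/w14_z.png

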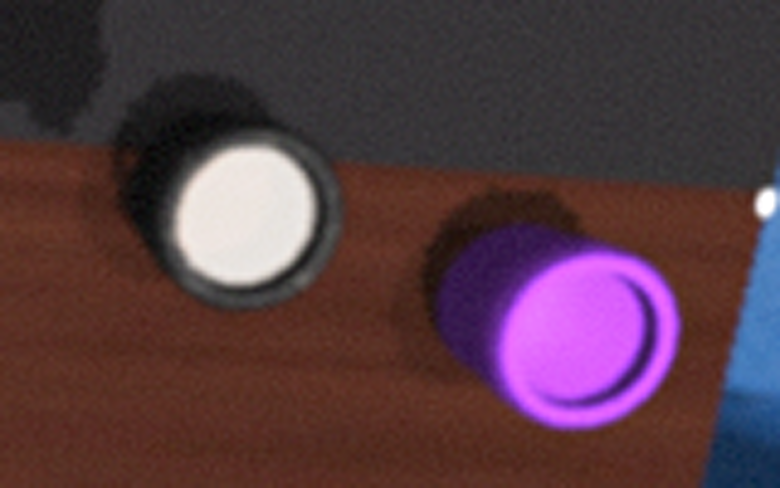

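```bash
python3 - <<'E'
from tilt import *
s=dict(np.load('w14.npz'));print('rim',onz(s,371.7,174.7,.036))
hsv=cv2.cvtColor(s['img'],cv2.COLOR_RGB2HSV)
m=cv2.inRange(hsv,(18,120,80),(30,255,255));b=np.zeros_like(m);b[160:232,148:235]=255;m&=b;k,l,q,_=cv2.connectedComponentsWithStats(m)
j=1+np.argmax(q[1:,4]);v,u=np.nonzero(l==j);P=np.array([onz(s,a,b,.082) for a,b in zip(u,v)]);print('gold',len(P),cv2.minEnclosingCircle((P[:,:2]*1000).astype(np.float32)),P.mean(0))
plan((.508,.489,.12),.42)
E
python3 -m inch '[[12,0,2,0,0.12,0],[12,0,0,0,0.12,0],[12,0,0,0,0.12,0],[12,0,0,0,0.12,0],[0,0,0,0,0.12,0],[0,0,0,0,0.12,0],[0,0,0,0,0.12,0],[0,0,0,0,0.12,0],[0,0,0,0,0.12,0],[0,0,0,0,0.13,0]]' 62 || echo; python3 -c "
from h import *
st();plan((.508,.489,.12),.42)"
```

```text
rim [0.50806098 0.48922484 0.036     ]
gold 1537 ((529.9911499023438, 316.4469909667969), 26.75080108642578) [0.52627807 0.31230939 0.082     ]
turn tool rotvec [-0.     1.216  0.   ] shift in cur axes mm [99.  63.6 10.7]  in target axes mm [24.4 63.6 96.6]

15.55 pos [0.5251 0.3909 0.1836] F [ 0.3 -0.5 -0.1] op 40.2
[[-0.065  0.    -0.998]
 [ 0.998  0.    -0.065]
 [ 0.    -1.    -0.   ]]
q [-0.54   0.776 -0.325  1.497  0.286  0.916  0.683]
turn tool rotvec [-0.     1.216  0.   ] shift in cur axes mm [99.  63.6 10.7]  in target axes mm [24.4 63.6 96.6]out of range
```

```bash
python3 -m inch '[[0,0,0,0,0.12,0],[0,0,0,0,0.12,0],[0,0,0,0,0.12,0],[0,0,0,0,0.12,0],[0,0,0,0,0.12,0],[0,0,0,0,0.12,0],[0,0,0,0,0.12,0],[0,0,0,0,0.12,0],[0,0,0,0,0.12,0],[0,0,0,0,0.12,0],[0,0,0,0,0,0]]' 62 ; python3 -c "
from h import *
st();plan((.508,.489,.12),.42)"
```

```text
clock: 16.47
tool_pos: [0.5243, 0.3904, 0.1819]
eef_rot: [0.691, 0.151, -0.153, -0.69]
contact_force: [-0.6, -0.6, 0.5]
opening: 0.706
16.47 pos [0.5243 0.3904 0.1819] F [-0.6 -0.6  0.5] op 62.2
[[ 0.908 -0.002 -0.42 ]
 [ 0.42  -0.003  0.908]
 [-0.003 -1.    -0.001]]
q [-0.72   0.764  0.017  1.509 -0.014  0.872 -0.265]
turn tool rotvec [ 0.001  0.013 -0.003] shift in cur axes mm [26.8 61.7 96.4]  in target axes mm [25.4 61.9 96.7]
```

```bash
python3 -m inch '[[6.5,0,24,0,0,0],[6.5,0,24,0,0,0],[6.5,0,24,0,0,0],[6.5,0,24,0,0,0],[0,20,0,0,0,0],[0,20,0,0,0,0],[0,20,0,0,0,0],[0,0,0,0,0,0],[0,0,0,0,0,0]]' 62 ; python3 -c "
from h import *
st();snap('wrist','w15');snap('scene','s15');plan((.508,.489,-0.01),.42)"
```

```text
clock: 17.22
tool_pos: [0.5073, 0.4878, 0.1218]
eef_rot: [0.691, 0.152, -0.155, -0.689]
contact_force: [0.3, 1.2, 0.2]
opening: 0.704
17.22 pos [0.5073 0.4878 0.1218] F [0.3 1.2 0.2] op 62.1
[[ 0.906 -0.003 -0.424]
 [ 0.424 -0.003  0.906]
 [-0.004 -1.    -0.001]]
q [-0.843  0.903  0.024  1.379 -0.025  0.864 -0.373]
turn tool rotvec [-0.     0.017  0.001] shift in cur axes mm [-1.000e+00  1.344e+02  1.000e-01]  in target axes mm [ -0.9 134.4   0.2]
```

View pics/w15.png

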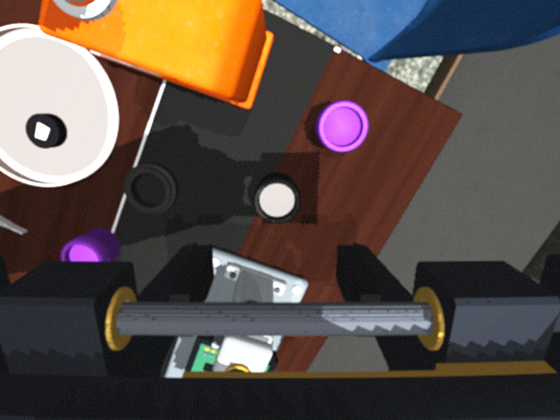

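View pics/s15.png

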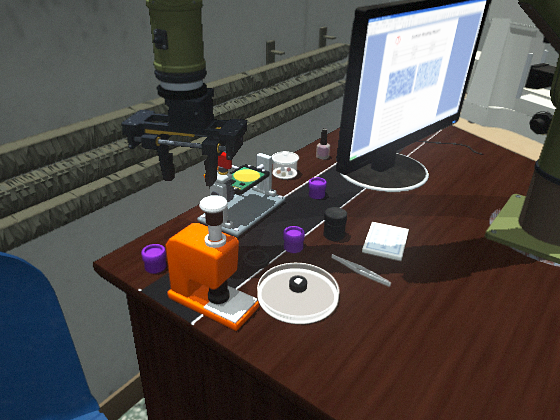

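```bash
python3 - <<'E'
from m import *
s=dict(np.load('w15.npz'));hsv=cv2.cvtColor(s['img'],cv2.COLOR_RGB2HSV)
m=cv2.inRange(hsv,(0,0,130),(180,60,255));b=np.zeros_like(m);b[175:225,250:305]=255;m&=b
k,l,q,_=cv2.connectedComponentsWithStats(m);j=1+np.argmax(q[1:,4]);v,u=np.nonzero(l==j)
P=np.array([onz(s,a,b,.030) for a,b in zip(u,v)]);print('lens',len(P),cv2.minEnclosingCircle((P[:,:2]*1000).astype(np.float32)),P.mean(0))
g=cv2.cvtColor(s['img'],cv2.COLOR_RGB2GRAY)
E
python3 z.py w15 230 160 330 240
```

```text
lens 958 ((508.20501708984375, 489.2521667480469), 15.095438003540039) [0.50819669 0.48932467 0.03      ]
```

View pics/w15_z.png

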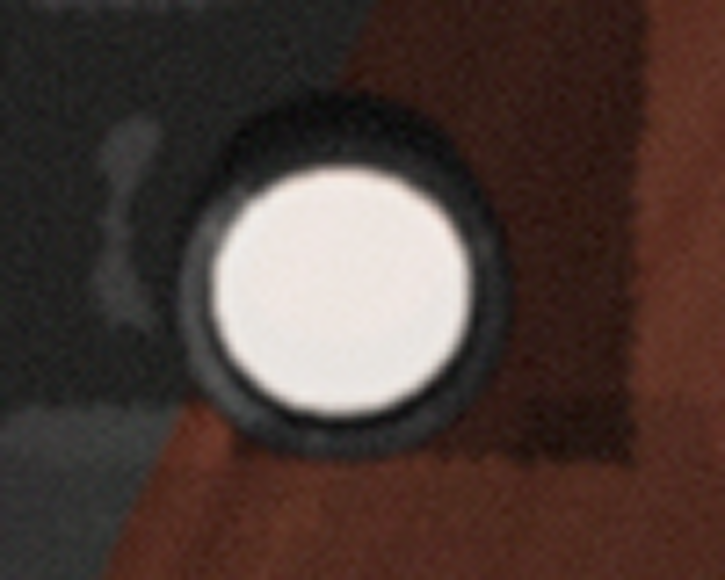

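```bash
python3 -m inch '[[-0.5,24,0,0,0,0],[0,24,0,0,0,0],[0,24,0,0,0,0],[0,24,0,0,0,0],[0,18,0,0,0,0],[0,8,0,0,0,0],[0,0,0,0,0,0],[0,0,0,0,0,0]]' 62 ; python3 -c "
from h import *
st();snap('wrist','w16');snap('scene','s16');plan((.5082,.4893,-0.011),.42)";python3 z.py s16 150 120 270 230;python3 z.py w16 160 150 400 310
```

```text
clock: 17.98
tool_pos: [0.5086, 0.4894, 0.0029]
eef_rot: [-0.69, -0.154, 0.152, 0.691]
contact_force: [-0.1, 0.5, 0.5]
opening: 0.702
17.98 pos [0.5086 0.4894 0.0029] F [-0.1  0.5  0.5] op 61.9
[[ 0.906  0.001 -0.423]
 [ 0.423  0.001  0.906]
 [ 0.002 -1.     0.001]]
q [-0.84   1.058  0.017  1.419 -0.024  0.662 -0.376]
turn tool rotvec [-0.001  0.016  0.003] shift in cur axes mm [-1.1 14.7 -0.1]  in target axes mm [-1.1 14.7 -0.1]
```

View pics/s16_z.png

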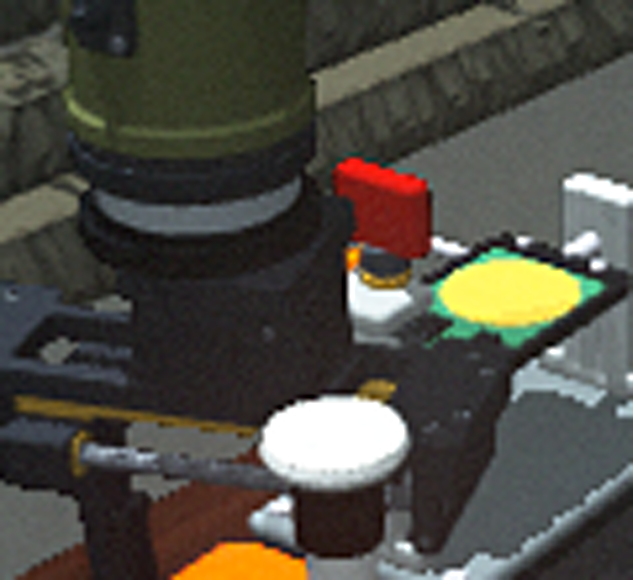

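View pics/w16_z.png

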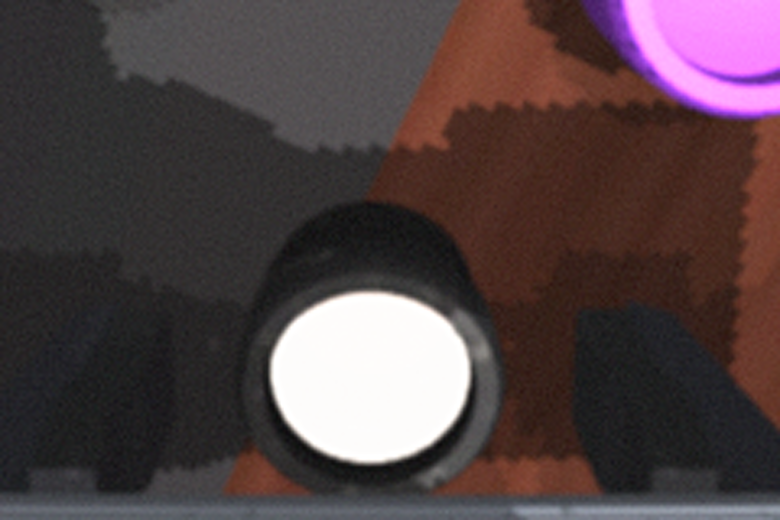

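```bash
python3 -m inch '[[-1,7,0,0,0,0],[0,6,0,0,0,0],[0,0,0,0,0,0],[0,0,0,0,0,0]]' 62 ;python3 -m inch '[[0,0,0,0,0,0],[0,0,0,0,0,0],[0,0,0,0,0,0],[0,0,0,0,0,0],[0,0,0,0,0,0],[0,0,0,0,0,0]]' 0 18; python3 -c "
from h import *
st();snap('wrist','w17')";python3 z.py w17 160 150 400 310
```

```text
clock: 18.42
tool_pos: [0.5065, 0.488, -0.0119]
eef_rot: [0.691, 0.153, -0.153, -0.69]
contact_force: [0.5, -0.1, 0.5]
opening: 0.698
clock: 18.92
tool_pos: [0.5071, 0.4884, -0.0112]
eef_rot: [-0.69, -0.153, 0.153, 0.69]
contact_force: [-0.4, 0.4, 1.2]
opening: 0.432
18.92 pos [ 0.5071  0.4884 -0.0112] F [-0.4  0.4  1.2] op 38.1
[[ 0.906  0.    -0.422]
 [ 0.422  0.     0.906]
 [ 0.    -1.     0.   ]]
q [-0.84   1.077  0.016  1.424 -0.024  0.641 -0.377]
```

View pics/w17_z.png

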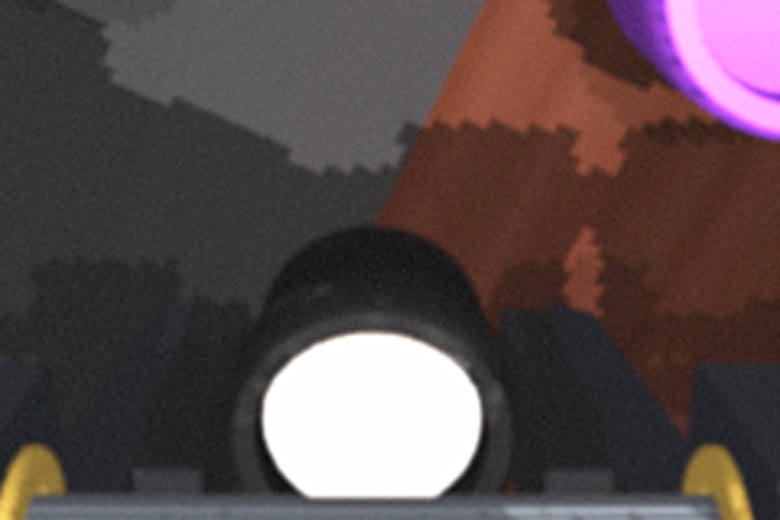

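```bash
python3 -m inch '[[0,0,0,0,0,0],[0,0,0,0,0,0],[0,-5,0,0,0,0],[0,-10,0,0,0,0],[0,-15,0,0,0,0],[0,0,0,0,0,0],[0,0,0,0,0,0]]' 0 22; python3 -c "
from h import *
st();snap('wrist','w18');s=snap('scene','s18')";python3 z.py w18 160 150 400 310; python3 z.py s18 130 120 270 230
```

```text
clock: 19.55
tool_pos: [0.508, 0.4893, 0.0206]
eef_rot: [-0.69, -0.154, 0.152, 0.691]
contact_force: [-0.2, 0.2, -0.5]
opening: 0.436
19.55 pos [0.508  0.4893 0.0206] F [-0.2  0.2 -0.5] op 38.5
[[ 0.906  0.002 -0.422]
 [ 0.422  0.003  0.906]
 [ 0.003 -1.     0.001]]
q [-0.841  1.032  0.018  1.422 -0.024  0.684 -0.377]
```

View pics/w18_z.png

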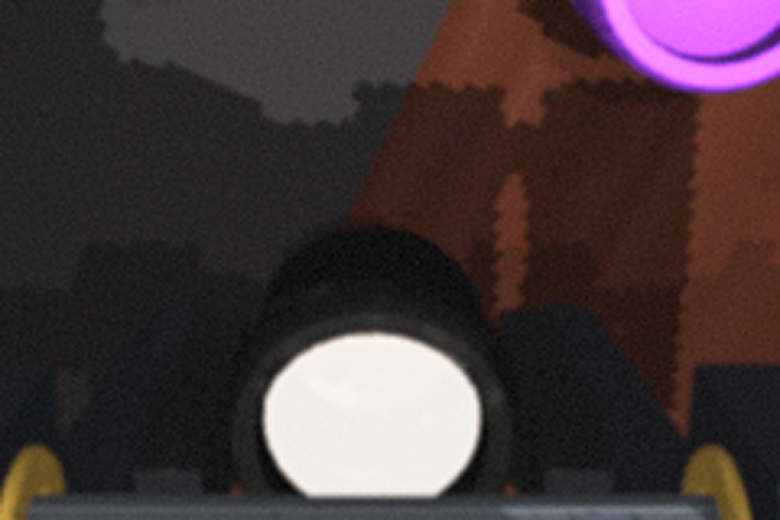

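View pics/s18_z.png

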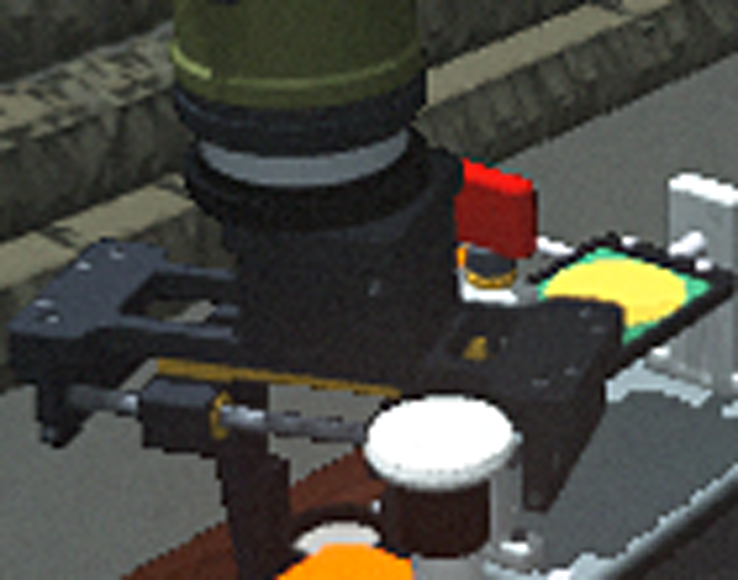

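```bash
python3 -m inch '[[0,-20,0,0,0,0],[0,-30,0,0,0,0],[0,-30,0,0,0,0],[0,-30,0,0,0,0],[0,-25,0,0,0,0],[0,-20,0,0,0,0],[0,0,0,0,0,0],[0,0,0,0,0,0]]' 0 22; python3 -c "
from h import *
st();plan((.530,.3164,.176))"
```

```text
clock: 20.32
tool_pos: [0.5071, 0.4885, 0.174]
eef_rot: [-0.69, -0.153, 0.153, 0.691]
contact_force: [-0.2, -0.9, -1.8]
opening: 0.438
20.32 pos [0.5071 0.4885 0.174 ] F [-0.2 -0.9 -1.8] op 38.5
[[ 0.906  0.001 -0.422]
 [ 0.422  0.001  0.906]
 [ 0.001 -1.     0.001]]
q [-0.846  0.843  0.029  1.344 -0.027  0.954 -0.375]
turn tool rotvec [-0.001  0.     0.001] shift in cur axes mm [ -51.9   -2.1 -165.7]  in target axes mm [ -51.9   -2.  -165.7]
```

```bash
python3 -m inch '[[-4,-1,-13,0,0,0],[-7,-1,-22,0,0,0],[-8,0,-26,0,0,0],[-8,0,-26,0,0,0],[-8,0,-26,0,0,0],[-8,0,-26,0,0,0],[-6,0,-18,0,0,0],[-3,0,-8.7,0,0,0],[0,0,0,0,0,0],[0,0,0,0,0,0],[0,0,0,0,0,0]]' 0 22; python3 -c "
from h import *
st();snap('wrist','w19');snap('top','t19');plan((.530,.3164,.076))"; python3 z.py t19 230 90 350 200
```

```text
clock: 21.23
tool_pos: [0.5288, 0.3184, 0.175]
eef_rot: [-0.69, -0.153, 0.154, 0.691]
contact_force: [-0.5, -0.0, -0.3]
opening: 0.435
21.23 pos [0.5288 0.3184 0.175 ] F [-0.5 -0.  -0.3] op 38.3
[[ 0.905 -0.001 -0.425]
 [ 0.425  0.001  0.905]
 [-0.001 -1.     0.002]]
q [-0.615  0.723 -0.     1.637 -0.002  0.781 -0.175]
turn tool rotvec [-0.001 -0.    -0.   ] shift in cur axes mm [ 0.1 99.3 -2.4]  in target axes mm [ 0.1 99.3 -2.2]
```

View pics/w19.png

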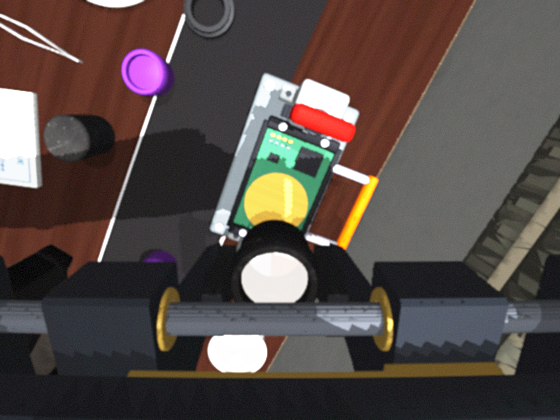

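View pics/t19_z.png

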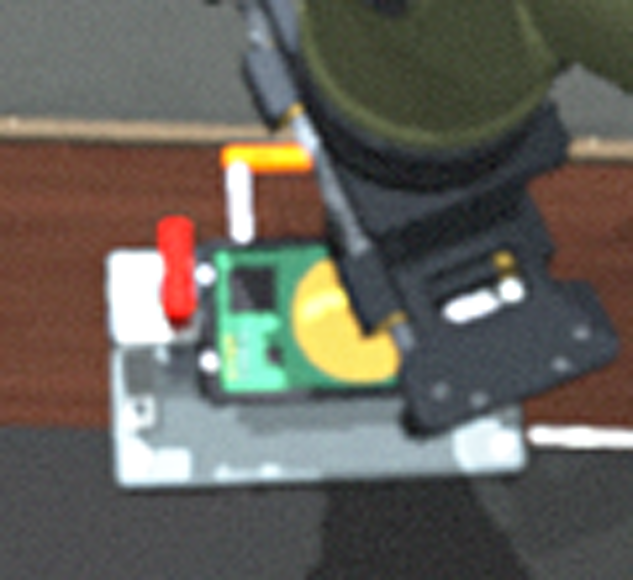

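```bash
python3 -m inch '[[0,20,-2,0,0,0],[0,25,0,0,0,0],[0,25,0,0,0,0],[0,15,0,0,0,0],[0,0,0,0,0,0],[0,0,0,0,0,0]]' 0 22; python3 -c "
from m import *
st();snap('wrist','w20');snap('scene','s20');plan((.530,.3164,.072))
s=dict(np.load('w20.npz'));hsv=cv2.cvtColor(s['img'],cv2.COLOR_RGB2HSV)"; python3 z.py w20 170 130 390 310;python3 z.py s20 180 100 300 210
```

```text
clock: 21.83
tool_pos: [0.5299, 0.3153, 0.0901]
eef_rot: [-0.69, -0.153, 0.154, 0.69]
contact_force: [-0.2, 0.4, -1.5]
opening: 0.435
21.83 pos [0.5299 0.3153 0.0901] F [-0.2  0.4 -1.5] op 38.3
[[ 0.906 -0.001 -0.424]
 [ 0.424 -0.     0.906]
 [-0.001 -1.     0.   ]]
q [-0.61   0.839 -0.003  1.698  0.003  0.606 -0.176]
turn tool rotvec [-0.001  0.     0.002] shift in cur axes mm [-0.9 19.7  1.4]  in target axes mm [-0.8 19.7  1.4]
```

View pics/w20_z.png

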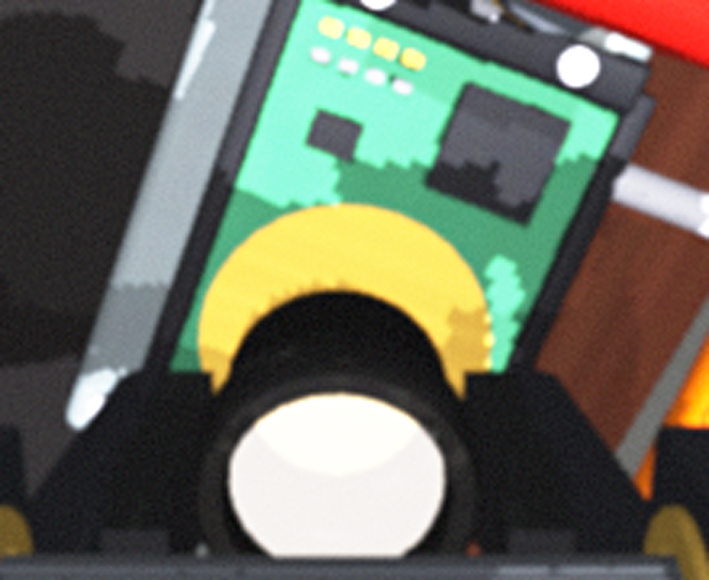

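View pics/s20_z.png

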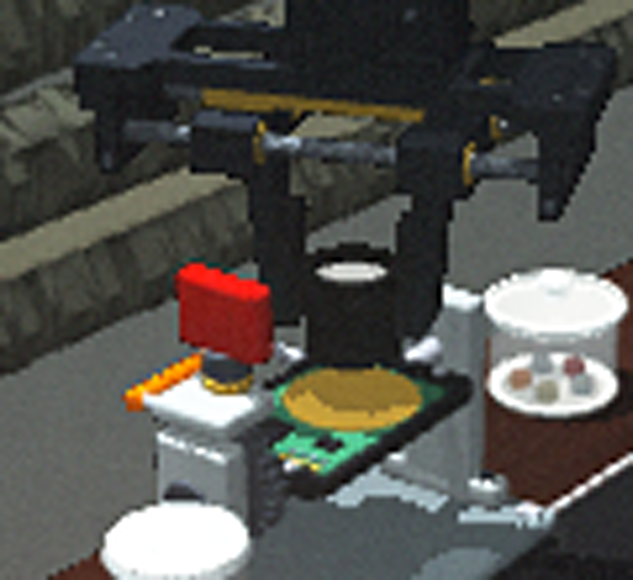

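```bash
python3 - <<'E'
from m import *
from scipy.optimize import least_squares
s=dict(np.load('w20.npz'));hsv=cv2.cvtColor(s['img'],cv2.COLOR_RGB2HSV)
m=cv2.inRange(hsv,(18,110,60),(30,255,255));b=np.zeros_like(m);b[185:250,225:330]=255;m&=b
E=[]
for u in range(240,318,2):
    v=np.nonzero(m[:,u])[0]
    if len(v):E.append((u,v.min()-.5))
for v in range(205,243,2):
    u=np.nonzero(m[v])[0]
    if len(u):E+= [(u.min()-.5,v),(u.max()+.5,v)]
P=np.array([onz(s,a,b,.082)[:2] for a,b in E])
f=least_squares(lambda p:np.hypot(P[:,0]-p[0],P[:,1]-p[1])-p[2],(.53,.316,.027),loss='soft_l1',f_scale=.0005);print(f.x.round(4),np.abs(f.fun).mean())
T=np.eye(4);print(s['wfc'][:3,3])
E
```

```text
[0.5307 0.3166 0.0267] 0.0001507073796381858
[0.50016683 0.38014604 0.25846161]
```

```bash
python3 -m inch '[[0,7,1.3,0,0,0],[0,6,0,0,0,0],[0,3,0,0,0,0],[0,0,0,0,0,0],[0,0,0,0,0,0]]' 0 22; python3 -c "
from m import *
st();plan((.5307,.3166,.072));snap('scene','s21')"; python3 z.py s21 200 120 290 200
```

```text
clock: 22.35
tool_pos: [0.53, 0.3154, 0.0745]
eef_rot: [0.69, 0.153, -0.153, -0.69]
contact_force: [0.1, -0.9, -0.2]
opening: 0.435
22.35 pos [0.53   0.3154 0.0745] F [ 0.1 -0.9 -0.2] op 38.3
[[ 0.906 -0.    -0.422]
 [ 0.422 -0.     0.906]
 [-0.    -1.    -0.   ]]
q [-0.61   0.863 -0.002  1.705  0.003  0.574 -0.178]
turn tool rotvec [ 0.  0. -0.] shift in cur axes mm [1.2 2.5 0.8]  in target axes mm [1.2 2.5 0.8]
```

View pics/s21_z.png

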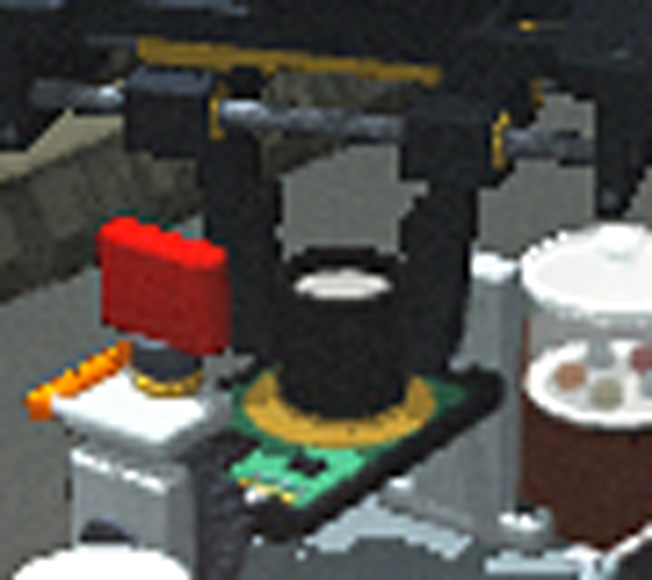

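```bash
python3 -m inch '[[0.8,1,0.6,0,0,0],[0,1,0,0,0,0],[0,0.5,0,0,0,0],[0,0,0,0,0,0],[0,0,0,0,0,0]]' 0 22; python3 -c "
from m import *
st()"; python3 -m inch '[[0,0.7,0,0,0,0],[0,0,0,0,0,0],[0,0,0,0,0,0]]' 0 22;python3 -c "
from m import *
st()"
```

```text
clock: 22.82
tool_pos: [0.5306, 0.3164, 0.0721]
eef_rot: [-0.69, -0.153, 0.153, 0.69]
contact_force: [-0.3, 0.2, 0.9]
opening: 0.437
22.82 pos [0.5306 0.3164 0.0721] F [-0.3  0.2  0.9] op 38.5
[[ 0.906  0.    -0.422]
 [ 0.422  0.     0.906]
 [ 0.    -1.     0.   ]]
q [-0.611  0.867 -0.002  1.703  0.003  0.571 -0.179]
clock: 23.07
tool_pos: [0.5305, 0.3164, 0.0714]
eef_rot: [-0.69, -0.153, 0.153, 0.69]
contact_force: [1.6, -0.6, -0.5]
opening: 0.433
23.07 pos [0.5305 0.3164 0.0714] F [ 1.6 -0.6 -0.5] op 38.1
[[ 0.906  0.    -0.422]
 [ 0.422  0.     0.906]
 [ 0.    -1.     0.   ]]
q [-0.611  0.868 -0.002  1.703  0.003  0.57  -0.179]
```

```bash
for i in 1 2; do python3 -m inch '[[0,0.8,0,0,0,0],[0,0,0,0,0,0],[0,0,0,0,0,0]]' | egrep 'pos|force'; done; python3 -c "
from h import *
for i in range(1):
  s=r.get_state();print(s['contact_force'],s['moment'])"
```

```text
tool_pos: [0.5305, 0.3164, 0.0706]
contact_force: [0.3, 0.3, -0.9]
tool_pos: [0.5306, 0.3164, 0.0702]
contact_force: [-1.0, -0.7, 4.3]
[-0.96178644 -0.74999018  4.29256989] [-0.21350984  0.2481617   0.00585376]
```

Contact now (4.3 N up, z stopping short of the command). Release and rise.

```bash
python3 -m inch '[[0,0,0,0,0,0],[0,0,0,0,0,0],[0,0,0,0,0,0],[0,0,0,0,0,0],[0,0,0,0,0,0]]' 60; python3 -c "
from h import *
st();snap('scene','s22')"; python3 z.py s22 200 120 290 200
```

```text
clock: 23.98
tool_pos: [0.5305, 0.3164, 0.0697]
eef_rot: [0.69, 0.153, -0.153, -0.69]
contact_force: [0.1, -0.4, 0.0]
opening: 0.682
23.98 pos [0.5305 0.3164 0.0697] F [ 0.1 -0.4  0. ] op 60.0
[[ 0.906 -0.    -0.422]
 [ 0.422 -0.     0.906]
 [-0.    -1.     0.   ]]
q [-0.611  0.871 -0.002  1.704  0.003  0.567 -0.179]
```

View pics/s22_z.png

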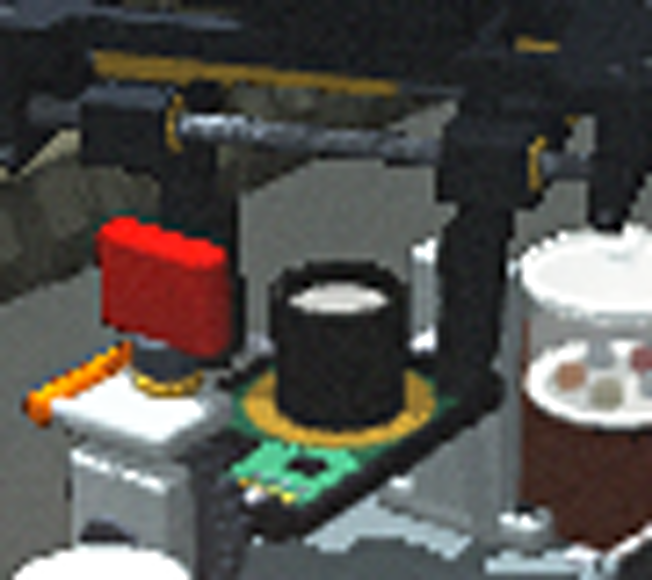

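Loupe stands free. Lifting straight up, then backing off and checking.

```bash
python3 -m inch '[[0,-10,0,0,0,0],[0,-25,0,0,0,0],[0,-30,0,0,0,0],[0,-30,0,0,0,0],[0,-25,0,0,0,0],[0,-20,0,0,0,0],[0,0,30,0,0,0],[0,0,20,0,0,0],[0,0,0,0,0,0],[0,0,0,0,0,0],[0,0,0,0,0,0]]' 60; python3 - <<'E'
from m import *
from scipy.optimize import least_squares
st();s=snap('wrist','w23');snap('scene','s23');snap('top','t23')
E
python3 z.py t23 230 90 350 200
```

```text
clock: 24.95
tool_pos: [0.5099, 0.3606, 0.2101]
eef_rot: [0.691, 0.153, -0.153, -0.69]
contact_force: [0.4, -0.4, 0.1]
opening: 0.682
24.95 pos [0.5099 0.3606 0.2101] F [ 0.4 -0.4  0.1] op 60.0
[[ 0.907  0.001 -0.422]
 [ 0.422 -0.001  0.907]
 [ 0.    -1.    -0.001]]
q [-0.697  0.691  0.012  1.579 -0.008  0.872 -0.247]
```

View pics/w23.png

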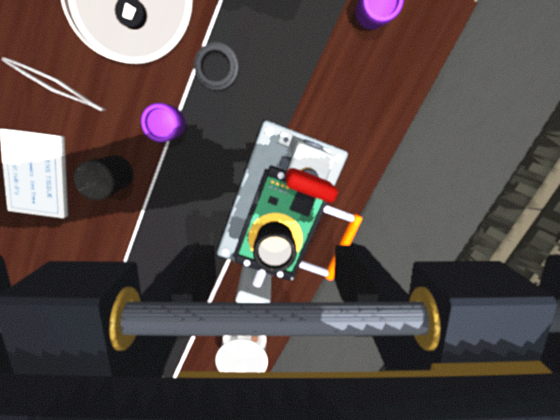

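View pics/s23.png

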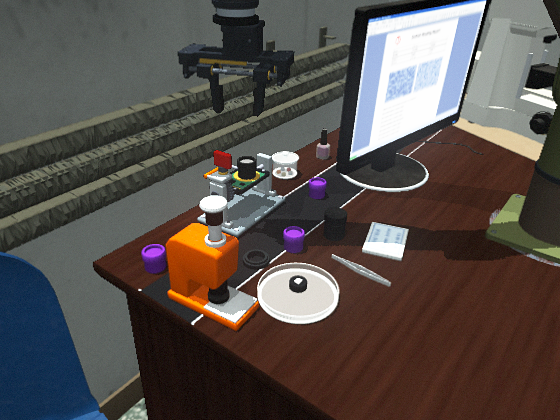

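```bash
python3 - <<'E'
from tilt import *
s=dict(np.load('w23.npz'));hsv=cv2.cvtColor(s['img'],cv2.COLOR_RGB2HSV)
m=cv2.inRange(hsv,(0,0,130),(180,60,255));b=np.zeros_like(m);b[222:275,248:300]=255;m&=b
k,l,q,_=cv2.connectedComponentsWithStats(m);j=1+np.argmax(q[1:,4]);v,u=np.nonzero(l==j)
P=np.array([onz(s,a,b,.112) for a,b in zip(u,v)]);print('lens',len(P),cv2.minEnclosingCircle((P[:,:2]*1000).astype(np.float32)),P.mean(0),'depth',np.median([pt(s,a,b) for a,b in zip(u,v)],0))
tilt('w23',(245,175,325,235))
v,u=np.nonzero(cv2.inRange(hsv,*RED));P=np.array([pt(s,a,b) for a,b in zip(u,v)]);P=P[(P[:,2]>.157)&(P[:,2]<.166)];print('knob',len(P),cv2.minAreaRect((P[:,:2]*1000).astype(np.float32)))
E
```

```text
lens 769 ((530.3169555664062, 316.6164245605469), 15.165169715881348) [0.53036574 0.31644642 0.112     ] depth [0.53025444 0.31671247 0.11181135]
w23 slope x,y [-0.0015 -0.005 ] z at axis 0.0808 1660
gold rect ((517.0698852539062, 339.26409912109375), 31.704347610473633) [0.5195 0.3325 0.082 ]
knob 766 ((525.5255126953125, 390.3714294433594), (37.698822021484375, 11.659200668334961), 4.455538272857666)
```

View pics/t23_z.png

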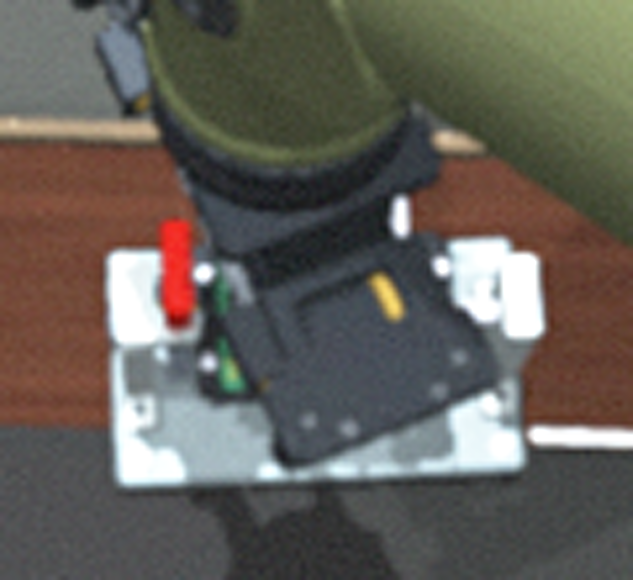

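Loupe is at (0.5303, 0.3166) and the pad at (0.5307, 0.3166). The board is level, the knob tight and the robot clear. Handing in.

```bash
python3 -c "
from h import *
print(r.finish_job());print(r.get_state()['clock'])"
```

```text
the job is handed in; nothing more can be done
None
the job is handed in; nothing more can be done
```

The job is done and handed in at about 25 s on the robot's clock. No verdict was reported.

I loosened the knob about 1.2 rad and swung the board over by its bar. I then tightened the knob until the stop pushed back (about 0.6 N m), and stood the loupe on the gold pad and let go.

**Last checks from the cameras before handing in:**
- **Board:** level, with a slope of about 0.002 rad across its turning axis, gold pad up.
- **Knob:** the wing lies at 4.5°, along the frame's own x axis (about 4°), so it reads tight.
- **Loupe:** its centre is about 0.4 mm from the pad's centre. Its lens is 112 mm above the desk, which matches it standing upright on the 82 mm pad.
- **Robot and other things:** the gripper is about 100 mm or more above the loupe and touches nothing. In the pictures the case, ring and tweezers look unmoved; I did not measure them.

**One check disagreed:** the real fingertips ended about 24 mm short of the reported TCP. My first grasp on the knob therefore closed on air just above the wing. I corrected all later heights by that amount, and every later grasp held.

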